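Close the last swing bolt of the leak-test pot

ROBOT

A 6-joint arm with a two-finger parallel gripper is mounted at the origin on a cart in front of the work surface, level with it; the furniture and walls round the work are solid. World frame = base frame: x ahead of the robot, y to its left, z up, the work surface at z = 0. Lengths are in m, angles in rad, forces in N, time in s.
With the tool pointing down it reaches from about 0.35 to 1 m from the base axis. Payload 7.1 kg.
Tool frame: the origin (TCP) lies midway between the tips of the shut fingers; the grasp point (between the pads) lies 19 mm behind it (robot.grasp_offset is the distance from the TCP to the grasp point, in m); z points along the fingers, y is the line along which they close (so a half turn about z gives the same grasp; the last joint's range is limited). The gripper opens to 85 mm and grips with 20 to 120 N. Pads are 22 mm wide; open, the fingers measure 114 mm over their backs; the gripper's body (76 mm by 85 mm) begins 54 mm behind the grasp point. The pads swing forward as they close: fully open they stand 13 mm farther back than shut.
Start: joints at [-0.019, 0.423, 1.63, -0, 1.089, -0.019], TCP at [0.625, 0, 0.196] pointing down, gripper open.
Joint ranges: [-3, 3], [-0.9, 2.11], [0.09, 2.58], [-1.31, 4.45], [0.11, 2.69], [-2.54, 2.54]. Speed limits (rad/s): [2.39, 2.39, 3.01, 3.14, 3.14, 3.14].

INTERFACE

Orientations are given as [roll, pitch, yaw] about the fixed x, y, z axes, in that order (R = Rz(yaw) Ry(pitch) Rx(roll)).
In Python, from rig import robot gives the robot as it stands. The module is installed in compiled form; this text tells all that it offers.
- The arm moves only by the shell command python3 -m jog 'ROWS' [FORCE]. ROWS is JSON, a list that holds one entry, the list of rows, each a list of 7 numbers: the shift along the tool's x, y, z in m, then the turn, a rotation vector about the tool's x, y, z in rad, then the opening, from -1 (shut) to 1 (fully open). A call has 1 to 5 rows; each row shifts and turns the commanded pose from where the row before left it, along the tool's axes as they then stand; what a row does not reach is not made up. A row lasts 1/12 s, in which the tool goes at most 41.7 mm and 7.16 degrees, less where a joint would pass 70% of its speed; a pose out of reach is approached as far as the arm can. A call is refused whole if a number of a shift passes 0.0417 or a number of a turn 0.125, either way. A call with a gripper value outside its range is refused whole. The fingers move at their own pace and stop on an object; FORCE is the grip in N (left out, the last holds). Time passes only in rows, so rows that do not move let the fingers close. It gives the time, the measured TCP pose, the force, the opening and the grip force at its end, in the units of the state.
- robot.state(): the state, without advancing time (a new reading comes with each control period).
- robot.read_camera(name): name is "scene" or "side" or "wrist"; returns the picture (400x640x3 uint8, blue, green, red); there is no depth.
- robot.camera_model(name): a dict with "camera_matrix" (3x3 intrinsics, pixels), "T" (4x4, takes a point from camera to world coordinates). Camera axes: x right, y up, looking along -z (the intrinsics and any distortion apply to the point x, -y, -z); pixel columns grow to the right and rows downward; lengths in m; the calibration is good to about 2 mm. The wrist camera is an equidistant fisheye: a pixel r from the principal point sees the ray r / f radians off the axis. A picture is of the moment at which its call begins: read the wrist's pose just before it. camera_model takes no time and is no camera call; for the wrist camera it gives the pose at the moment of the call.
- robot.job_done(): hands the job in; it is judged then, once.
The state is a dict: "clock": time; "qpos": joint angles; "qd": joint speeds; "joint_torque": joint torques, N m; "tool_pos": TCP position; "orientation": TCP orientation; "ft_force": force on the tool from outside, world axes, zero at the start; "moment": the same for the moment, N m; "grip_width": opening from 0.0 (shut) to 1.0 (fully open); "grip_force": force on a finger pad.
Only numpy, scipy, OpenCV 4.12 (cv2) and the standard library are available. Lean on these libraries where they do the work, as an engineer would, in place of code of your own. Each camera call takes 0.05 s, during which the arm holds its last target. There are 200 camera calls.

TASK

The leak-test pot's lid is held by two of its three swing bolts; close the third. Swing the bolt upright into its slot, run its captive nut down (clockwise) with the fingers until it is finger-tight, then tighten it a further eighth of a turn with the big end of the wrench, and lay the wrench gently flat on the bench again, clear of the pot; leave the things standing round about alone.

Things in the scene. Friction and masses are not known exactly. Their poses are not given: they have to be found in the camera images.
- pot: Round steel pressure pot, fixed; flanges 151 mm across, flat lid rim 78 mm high; a gauge lies face up on the lid's centre (49 mm wide, top 126 mm high), a small valve knob behind it. Three slotted lugs reach 112 mm from the axis, their swing bolts at 92 mm: the open one at the pot's own -x, two tight ones at +60 and -60 degrees from its +x. Origin: centre of its underside, z up.
- swing_bolt (a joint): Angle of the open swing bolt, rad: 0 = upright, home in its slot; up to 0.8 = leaning radially outward from the pot. Stiff hinge (0.4 N m) that stays where it is left. Its pivot is horizontal, 92 mm from the pot's axis along the pot's -x, 40 mm above the bench; the bolt is 18 mm thick and ends 80 mm from the pivot.
- nut: Captive hex nut on the open bolt, 36 mm across flats, 26 mm high. Origin: centre of the hexagon's underside; z along the bolt to its free end; x is square to a pair of flats (one every 60 degrees). Pitch 14 mm: fully backed off, bolt upright, the underside is 8.9 mm above its seat, which is the lug's top, 78 mm above the bench. The bolt ends 16 mm above the finger-tight nut.
- nut_run (a joint): How far the nut has been run down its thread, rad: 0 = backed off, 4.0 = finger-tight on its seat. Turning clockwise seen from above increases it. Turns with a light drag (0.15 N m).
- nut_nip (a joint): Turn of the nut past finger-tight, rad: 0 = not tightened, 0.8 = solid stop. Clockwise increases it; it turns firmly (0.55 N m), and only once nut_run is at its end.
- wrench: Double open-end flat steel wrench, 200 mm long, 9 mm thick, lying on the bench, 0.2 kg. Origin: underside at the middle of the handle (22 mm wide, straight from x = -45 to +35 mm); its x points to the big end, z up. The big head is 75 mm wide, the small one 57 mm.
- jaw36 (a point): Centre of the wrench's big open jaw, 80 mm from its origin along its x, mid-thickness. The jaw is 38 mm wide between its faces (for the 36 mm nut), open toward the wrench's +x, widened at the tips, which reach 20 mm past this point; the throat is 22 mm behind it.
- jaw27 (a point): Centre of the wrench's small open jaw, 84 mm from its origin along its -x, 28.5 mm between its faces: too small for the nut.
- loupe: Black eye loupe standing on the bench, 38 mm wide, 35 mm high; origin at the centre of its underside. A bystander.
- chuck: White heater-chuck block with two clamp bars, 40 x 56 x 22 mm; origin at the centre of its underside. A bystander.
- vial: White vial with a black cap, 29 mm wide, 41 mm high; origin at the centre of its underside. A bystander.
- chip_box: Small white flat box, 59 x 54 x 16 mm; origin at the centre of its underside. A bystander.

How it is judged:
On the way, in this order (a step that is already met when the one before it is completed fails the run):
1. the swing bolt stands upright in its slot (value of joint swing_bolt below 0.1 rad), for 0.2 s.
2. the nut has been run down finger-tight, the bolt still upright (value of joint swing_bolt below 0.1 rad and value of joint nut_run above 3.75 rad), for 0.2 s.
3. the nut is being tightened with the wrench (all of step 2 and contact force between wrench and nut above 2 N and value of joint nut_nip above 0.3 rad), for 0.1 s.
At the end, for the whole second after the job is handed in: The swing bolt is upright (within 0.1 rad), its nut is finger-tight (nut_run over 3.75 of 4.0 rad) and tightened at least 0.55 rad more (nut_nip; an eighth of a turn is 0.785), and the wrench lies still and flat on the bench (underside within 6 mm of it, tilt under 0.06 rad), not touching the pot (all of step 2 and value of joint nut_nip above 0.55 rad and height (world z) of wrench below 0.006 m and angle between wrench's own z axis and vertical below 0.06 rad and linear speed of wrench below 0.02 m/s and contact force between wrench and pot below 0.2 N).
It fails at once if the fingers turn the nut past finger-tight (nut_nip over 0.25 rad with fingers on the nut): that is the wrench's work (contact force between the fingers and nut above 0.5 N and value of joint nut_nip above 0.25 rad and contact force between wrench and nut below 0.1 N).
It fails at once if the wrench is put to the nut before it is finger-tight (nut_run under 3.5 rad) (contact force between wrench and nut above 0.5 N and value of joint nut_run below 3.5 rad).
It fails at once if the wrench is dropped (it falls faster than 0.9 m/s, out of the fingers) (linear speed of wrench above 0.9 m/s and contact force between the fingers and wrench below 0.1 N).
It fails at once if a bystander (loupe, chuck block, vial or chip box) is moved by more than 25 mm (distance of any of loupe, chuck, vial, chip_box from where it was at the start of the episode above 0.025 m).
It also fails if it takes over 72 s, if anything falls off the work surface, if the arm or the gripper's body presses on something with over 40 N, if the wrist force passes 120 N, or if a joint passes its speed limit or range.

## Working session

There is one attempt and no reset: what is moved stays moved. The work goes in short steps, Python scripts to look and compute and a shell command to move; the robot and the scene stay as the last step left them, time stands still between calls to the robot, and variables do not carry over. Pictures are saved under pics/ and viewed, at most 10 in all, crops included, and the job is handed in when it is done.

```bash
mkdir -p pics; cat > h.py <<'E'
import numpy as np, cv2
from scipy.spatial.transform import Rotation as R
from rig import robot
def ray(name,u,v,m=None):
    m=m or robot.camera_model(name); K=np.array(m["camera_matrix"]);T=np.array(m["T"])
    a=(u-K[0,2])/K[0,0]; b=(v-K[1,2])/K[1,1]
    if name=="wrist":
        r=np.hypot(a,b); s=np.sin(r)/r if r>1e-9 else 1; d=np.array([a*s,-b*s,-np.cos(r)])
    else: d=np.array([a,-b,-1.])
    return T[:3,3], T[:3,:3]@(d/np.linalg.norm(d))
def onz(name,u,v,z,m=None):
    o,d=ray(name,u,v,m); return o+d*(z-o[2])/d[2]
def proj(name,p,m=None):
    m=m or robot.camera_model(name); K=np.array(m["camera_matrix"]);T=np.array(m["T"])
    q=T[:3,:3].T@(np.array(p)-T[:3,3]); x,y,z=q[0],-q[1],-q[2]
    if name=="wrist":
        r=np.hypot(x,y); t=np.arctan2(r,z)/max(r,1e-12); a,b=x*t,y*t
    else: a,b=x/z,y/z
    return np.array([K[0,0]*a+K[0,2],K[1,1]*b+K[1,2]])
def save(name,f):
    im=robot.read_camera(name); cv2.imwrite("pics/"+f,im); return im
def st():
    s=robot.state(); print(round(s["clock"],2),np.round(s["tool_pos"],4),np.round(s["orientation"],3),"F",np.round(s["ft_force"],1),"w",round(s["grip_width"],3),"g",np.round(s["grip_force"],1),"q",np.round(s["qpos"],2))
E
python3 - <<'E'
from h import *
for n in ("scene","side","wrist"):
    save(n,n+"0.png"); m=robot.camera_model(n); print(n,np.round(m["camera_matrix"],1).tolist(),np.round(m["T"],3).tolist())
st()
E
```

```text
scene [[493.0, 0.0, 329.7], [0.0, 493.0, 198.7], [0.0, 0.0, 1.0]] [[0.831, 0.366, -0.418, -0.053], [-0.556, 0.536, -0.636, -0.881], [-0.009, 0.761, 0.649, 0.98], [0.0, 0.0, 0.0, 1.0]]
side [[478.5, 0.0, 326.5], [0.0, 478.5, 201.4], [0.0, 0.0, 1.0]] [[-0.949, 0.162, -0.27, 0.206], [-0.314, -0.437, 0.843, 1.042], [0.018, 0.885, 0.466, 0.655], [0.0, 0.0, 0.0, 1.0]]
wrist [[309.7, 0.0, 317.8], [0.0, 309.7, 202.8], [0.0, 0.0, 1.0]] [[1.0, -0.001, 0.001, 0.625], [0.001, 0.957, 0.291, 0.072], [-0.001, -0.291, 0.957, 0.373], [0.0, 0.0, 0.0, 1.0]]
0.15 [0.6245 0.     0.1958] [-3.14   0.     1.571] F [-0.6 -0.1 -0.8] w 0.997 g 0.0 q [-0.02  0.42  1.63 -0.    1.09 -0.02]
```

View pics/scene0.png

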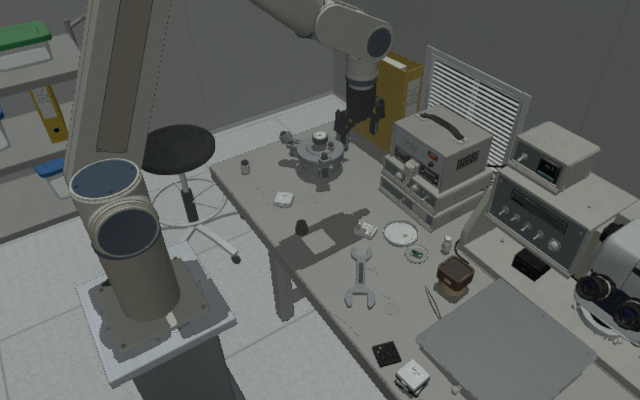

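View pics/side0.png

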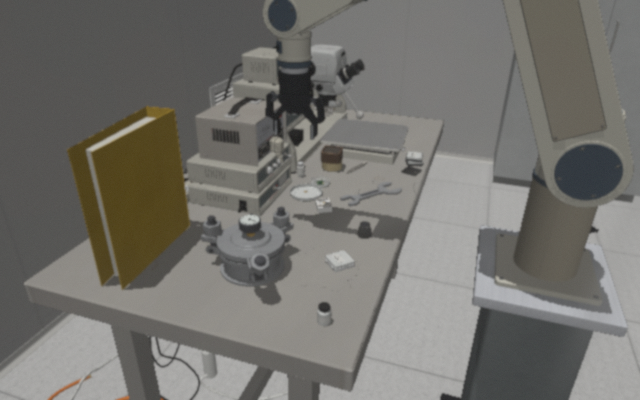

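View pics/wrist0.png

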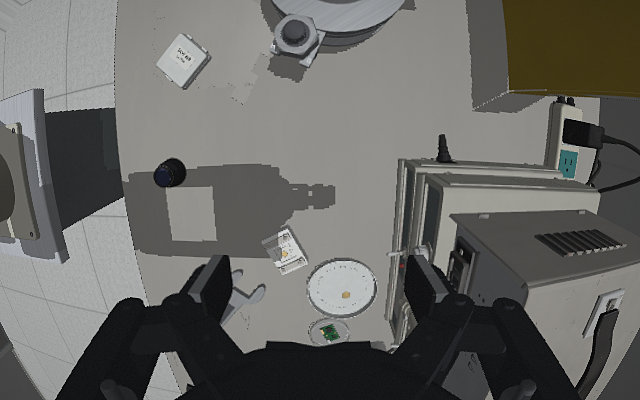

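```bash
python3 - <<'E'
import cv2,numpy as np
a=cv2.imread("pics/scene0.png")[105:205,260:380];b=cv2.imread("pics/side0.png")[190:300,185:325]
c=cv2.imread("pics/scene0.png")[235:325,325:395]
f=lambda i,s:cv2.resize(i,None,fx=s,fy=s,interpolation=cv2.INTER_CUBIC)
A,B=f(a,3.3),f(b,3)
H=np.zeros((600,800,3),np.uint8);H[:A.shape[0],:A.shape[1]]=A;H[:B.shape[0],398:398+min(402,B.shape[1])]=B[:,:402]
C=f(c,2.8);H[340:340+C.shape[0],:C.shape[1]]=C
d=f(cv2.imread("pics/side0.png")[170:215,330:410],4);H[340:340+d.shape[0],300:300+d.shape[1]]=d
H=np.clip(H*1.5,0,255).astype(np.uint8)
cv2.imwrite("pics/c1.png",H)
E
```

```text
(no output)
```

View pics/c1.png

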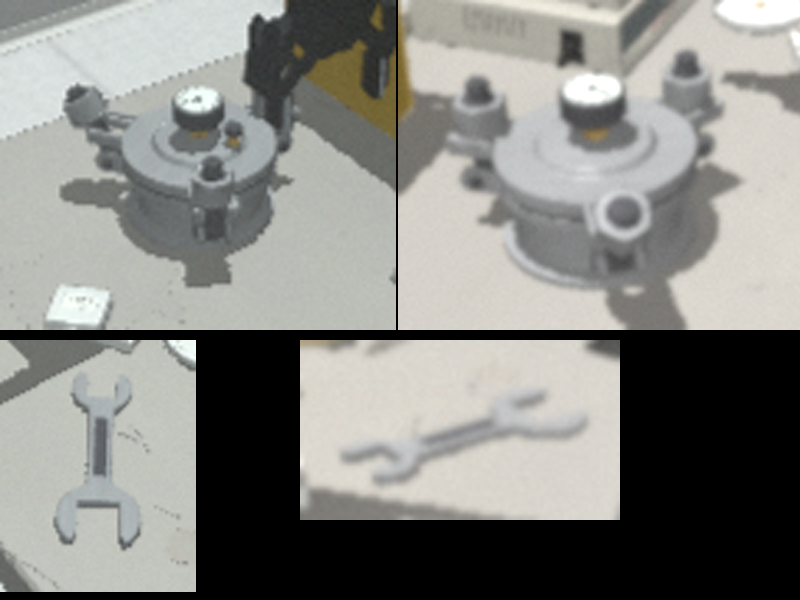

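```bash
python3 - <<'E'
from h import *
def tri(a,b):
    A=[];c=[]
    o1,d1=ray("scene",*a);o2,d2=ray("side",*b)
    s=np.linalg.lstsq(np.c_[d1,-d2],o2-o1,rcond=None)[0]; p,q=o1+s[0]*d1,o2+s[1]*d2
    print("  gap",np.round(np.linalg.norm(p-q),4)); return (p+q)/2
S=lambda x,y:(260+x/3.3,105+y/3.3); D=lambda x,y:(185+(x-398)/3,190+y/3)
W=lambda x,y:(325+x/2.8,235+(y-340)/2.8); V=lambda x,y:(330+(x-300)/4,170+(y-340)/4)
P=lambda *a:print(*[np.round(x,4) if not isinstance(x,str) else x for x in a])
P("gauge",onz("scene",*S(198,99),.126),onz("side",*D(592,87),.126))
P("tightA scene",onz("scene",*S(213,163),.119)); P("tightside L,R",onz("side",*D(478,83),.119),onz("side",*D(685,61),.119))
P("bolt end/nut",tri(S(86,104),D(624,211)))
P("lid centre scene",onz("scene",*S(199,145),.078),onz("side",*D(597,150),.078))
for n,a in dict(mid=(99,450),small_c=(101,390),big_tipL=(68,542),big_tipR=(128,542),throat=(98,506),handL=(89,450),handR=(110,450),smL=(82,377),smR=(122,377)).items(): P(n,onz("scene",*W(*a),.009))
print("side")
for n,a in dict(smallL=(345,455),smR=(380,477),bigtipL=(543,395),bigtipR=(583,425),mid=(457,430),bigthroat=(510,413)).items(): P(n,onz("side",*V(*a),.009))
P("wrist bolt end (297,33) z.119",onz("wrist",297,33,.119))
P("loupe wrist",onz("wrist",170,172,.035),"chuck wrist",onz("wrist",288,250,.02),"box",onz("wrist",184,60,.016),"vial side",onz("side",324,306,.041))
E
```

```text
gauge [0.6429 0.2288 0.126 ] [0.6456 0.2226 0.126 ]
tightA scene [0.6024 0.1412 0.119 ]
tightside L,R [0.7337 0.2355 0.119 ] [0.6024 0.1509 0.119 ]
  gap 0.0029
bolt end/nut [0.5728 0.3225 0.0971]
lid centre scene [0.6389 0.2227 0.078 ] [0.6399 0.2318 0.078 ]
mid [ 0.4706 -0.2238  0.009 ]
small_c [ 0.5169 -0.1644  0.009 ]
big_tipL [ 0.387  -0.2921  0.009 ]
big_tipR [ 0.4297 -0.3211  0.009 ]
throat [ 0.4315 -0.2753  0.009 ]
handL [ 0.463  -0.2187  0.009 ]
handR [ 0.4789 -0.2295  0.009 ]
smL [ 0.5119 -0.1402  0.009 ]
smR [ 0.5439 -0.162   0.009 ]
side
smallL [ 0.5451 -0.1579  0.009 ]
smR [ 0.5115 -0.1338  0.009 ]
bigtipL [ 0.4286 -0.3097  0.009 ]
bigtipR [ 0.3893 -0.2682  0.009 ]
mid [ 0.4775 -0.2265  0.009 ]
bigthroat [ 0.4461 -0.2692  0.009 ]
wrist bolt end (297,33) z.119 [0.6078 0.1382 0.119 ]
loupe wrist [0.4469 0.0078 0.035 ] chuck wrist [ 0.5871 -0.0977  0.02  ] box [0.4637 0.1428 0.016 ] vial side [0.429  0.3477 0.041 ]
```

```bash
R='[0.04,-0.0064,0,0,0,0,1]'
python3 -m jog '[[[0.04,-0.0064,0,0,0,0,1],[0.04,-0.0064,0,0,0,0,1],[0.04,-0.0064,0,0,0,0,1],[0.04,-0.0064,0,0,0,0,1],[0.04,-0.0064,0,0,0,0,1]]]' 40 >/dev/null
python3 -m jog '[[[0.04,-0.0064,0,0,0,0,1],[0.04,-0.0064,0,0,0,0,1],[0.04,-0.0064,0,0,0,0,1],[0,0,0,0,0,-0.122,1],[0,0,0,0,0,-0.122,1]]]'
python3 -m jog '[[[0,0,0,0,0,-0.122,1],[0,0,0,0,0,-0.122,1],[0,0,0,0,0,-0.122,1],[0,0,0,0,0,-0.122,1],[0,0,0,0,0,-0.122,1]]]' >/dev/null
python3 -m jog '[[[0,0,0,0,0,-0.122,1],[0,0,0,0,0,-0.122,1],[0,0,0,0,0,-0.122,1],[0,0,0,0,0,-0.122,1],[0,0,0,0,0,-0.122,1]]]' >/dev/null
python3 -m jog '[[[0,0,0,0,0,-0.122,1],[0,0,0,0,0,-0.122,1],[0,0,0,0,0,-0.122,1],[0,0,0,0,0,-0.122,1],[0,0,0,0,0,-0.122,1]]]' >/dev/null
python3 -m jog '[[[0,0,0,0,0,-0.122,1],[0,0,0,0,0,0,0.5],[0,0,0,0,0,0,0.5]]]'
python3 - <<'E'
from h import *
st(); m=robot.camera_model("wrist"); save("wrist","w1.png")
for r in (.092,.118): 
  p=np.array([.643,.226])+r*np.array([-.588,.809]); print(np.round(p,4),proj("wrist",[*p,.1],m))
np.save("m1.npy",m["T"])
E
```

```text
clock: 0.98
tool_pos: [0.5727, 0.3227, 0.1959]
orientation: [-3.141, -0.0, 1.824]
ft_force: [0.4, -1.2, 0.3]
grip_width: 1.0
grip_force: 0.0
clock: 2.48
tool_pos: [0.5736, 0.3199, 0.1961]
orientation: [3.142, -0.001, -2.52]
ft_force: [-0.2, -1.1, -0.3]
grip_width: 0.757
grip_force: 0.0
2.48 [0.5736 0.3199 0.1961] [ 3.142e+00 -1.000e-03 -2.520e+00] F [-0.2 -1.1 -0.3] w 0.757 g 0.0 q [ 0.49  0.47  1.55  0.    1.12 -1.7 ]
[0.5889 0.3004] [292.58112361 195.47806176]
[0.5736 0.3215] [320.87772344 195.29414043]
```

View pics/w1.png

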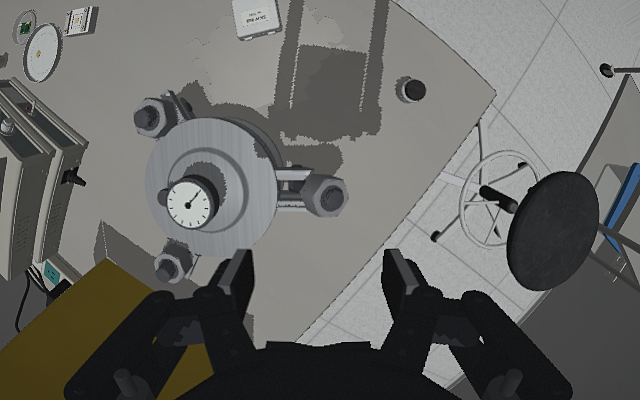

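```bash
python3 - <<'E'
import cv2,numpy as np
a=cv2.imread("pics/w1.png")[160:235,265:365]
cv2.imwrite("pics/c2.png",np.clip(cv2.resize(a,None,fx=7,fy=7,interpolation=cv2.INTER_CUBIC)*1.5,0,255).astype(np.uint8))
E
```

```text
(no output)
```

View pics/c2.png

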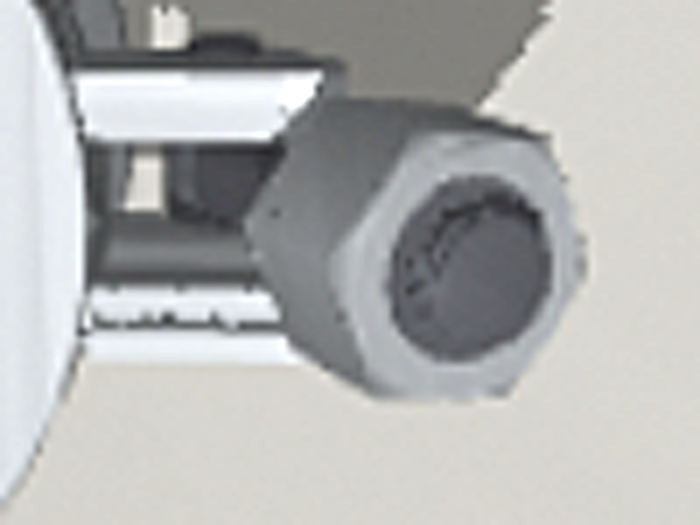

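```bash

python3 -m jog '[[[0,0,0,0,0,-0.1065,0.55],[0,0,0,0,0,-0.1065,0.55],[0,0,0,0,0,-0.1065,0.55],[0,0,0.02,0,0,-0.1065,0.55],[0,0,0.03,0,0,0,0.55]]]' 60
python3 -m jog '[[[0,0,0.03,0,0,0,0.55],[0,0,0.028,0,0,0,0.55],[0,0,0,0,0,0,0.55]]]'
python3 -m jog '[[[0.0041,-0.0091,0,0,0,0,0.55],[0.0041,-0.0091,0,0,0,0,0.55],[0,0,0,0,0,0,0.55]]]'
python3 -m jog '[[[0.0041,-0.0091,0,0,0,0,0.55],[0,0,0,0,0,0,0.55]]]'
python3 -c "
from h import *
st(); save('wrist','w2.png')"
```

```text
clock: 2.95
tool_pos: [0.5762, 0.3213, 0.1492]
orientation: [-3.138, 0.006, -2.088]
ft_force: [1.0, 0.3, -0.6]
grip_width: 0.775
grip_force: 0.0
clock: 3.2
tool_pos: [0.57, 0.318, 0.0827]
orientation: [3.136, -0.008, -2.093]
ft_force: [-1.4, -0.8, -0.3]
grip_width: 0.774
grip_force: 0.0
clock: 3.45
tool_pos: [0.5884, 0.3029, 0.0908]
orientation: [-3.139, 0.003, -2.092]
ft_force: [-0.3, -0.1, 0.9]
grip_width: 0.779
grip_force: 0.0
clock: 3.62
tool_pos: [0.5934, 0.2948, 0.0902]
orientation: [-3.14, 0.002, -2.092]
ft_force: [-0.2, 0.2, -0.0]
grip_width: 0.775
grip_force: 0.0
3.62 [0.5934 0.2948 0.0902] [-3.140e+00  2.000e-03 -2.092e+00] F [-0.2  0.2 -0. ] w 0.775 g 0.0 q [ 0.44  0.6   1.61 -0.    0.93 -2.18]
```

View pics/w2.png

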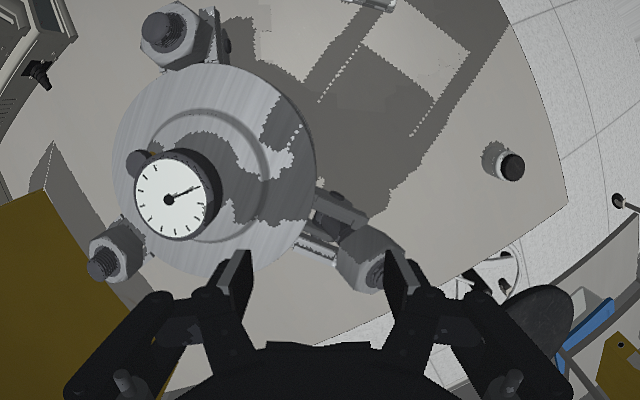

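```bash

python3 -m jog '[[[0,0,0,0,0,0,0.18],[0,0,0,0,0,0,0.18],[0,0,0,0,0,0,0.18]]]'
python3 -m jog '[[[0.001,-0.002,0,0,0,0,0.18],[0,0,0,0,0,0,0.18]]]'
python3 -m jog '[[[0.001,-0.002,0,0,0,0,0.18],[0,0,0,0,0,0,0.18]]]'
```

```text
clock: 3.92
tool_pos: [0.5912, 0.296, 0.0886]
orientation: [-3.142, 0.0, -2.09]
ft_force: [0.5, -0.4, -0.5]
grip_width: 0.593
grip_force: 0.0
clock: 4.08
tool_pos: [0.5926, 0.2939, 0.0884]
orientation: [3.142, -0.0, -2.09]
ft_force: [-0.0, 0.7, -0.2]
grip_width: 0.588
grip_force: 0.0
clock: 4.25
tool_pos: [0.594, 0.2919, 0.0884]
orientation: [-3.142, -0.0, -2.09]
ft_force: [0.0, 1.0, -0.2]
grip_width: 0.591
grip_force: 0.0
```

```bash

for i in 1 ; do python3 -m jog '[[[0.0012,-0.0027,0,0,0,0,0.18],[0,0,0,0,0,0,0.18]]]'; python3 -m jog '[[[0.0012,-0.0027,0,0,0,0,0.18],[0,0,0,0,0,0,0.18]]]'; done | egrep "tool|ft_|width"
python3 -c "
from h import *
st(); im=save('wrist','w3.png'); cv2.imwrite('pics/w3c.png',cv2.resize(im[190:330,220:440],None,fx=3.5,fy=3.5,interpolation=cv2.INTER_CUBIC))"
```

```text
tool_pos: [0.5959, 0.2893, 0.0884]
ft_force: [-0.2, 0.1, 0.2]
grip_width: 0.586
tool_pos: [0.5977, 0.2869, 0.0884]
ft_force: [-0.2, 1.1, -0.6]
grip_width: 0.59
4.58 [0.5977 0.2869 0.0884] [-3.141  0.    -2.091] F [-0.2  1.1 -0.6] w 0.59 g 0.0 q [ 0.43  0.6   1.61 -0.    0.93 -2.19]
```

View pics/w3c.png

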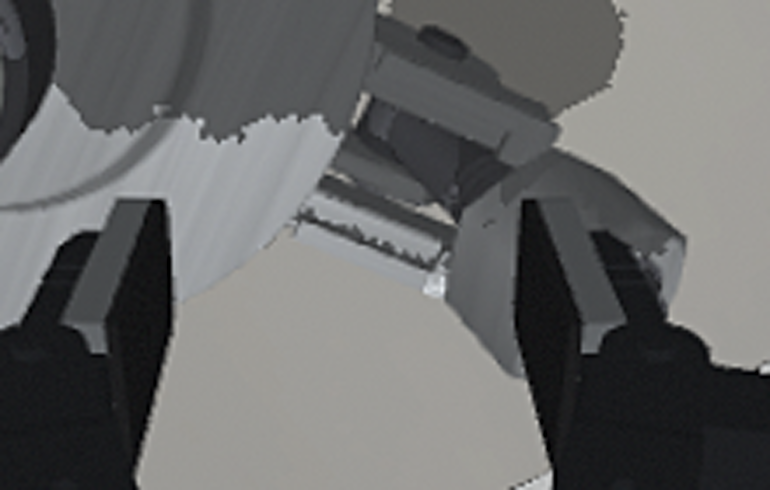

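```bash
python3 - <<'E'
from h import *
m1=dict(robot.camera_model("wrist")); m3=dict(m1); m1["T"]=np.load("m1.npy")
def pt(s,rad,phi,th,c,al):
    u=np.array([np.cos(al),np.sin(al),0]);t=np.array([-u[1],u[0],0]);z=np.array([0,0,1.])
    b=np.cos(th)*z+np.sin(th)*u; e=np.cos(th)*u-np.sin(th)*z
    return np.array([*c,.04])+.092*u+s*b+rad*(np.cos(phi)*e+np.sin(phi)*t)
c=(.643,.226);al=np.radians(126)
from scipy.optimize import least_squares
C=lambda x,y:np.array([265+x/7,160+y/7])
obs=[C(475,268)]+[C(*v) for v in [(585,255),(505,395),(370,395),(335,265),(430,135),(545,135)]]
bot=[C(285,140),C(245,220)]
G=np.array([320-.0,135.])
def f(p,full=False):
    cx,cy,al,th,ph=p; c=(cx,cy)
    r=[proj("wrist",pt(.08,0,0,th,c,al),m1)-obs[0]]
    for k in range(6): r.append(proj("wrist",pt(.0729,.0208,ph-k*np.pi/3,th,c,al),m1)-obs[1+k])
    r.append(proj("wrist",pt(.0469,.0208,ph-3*np.pi/3,th,c,al),m1)-bot[1])
    r.append(proj("wrist",[*c,.126],m1)-np.array([191,205]))
    for a,o in ((60,(146,117)),(-60,(168,267))):
        a2=al+np.pi+np.radians(a); q=[cx+.092*np.cos(a2),cy+.092*np.sin(a2),.12]
        r.append((proj("wrist",q,m1)-np.array(o)))
    return np.concatenate(r)
for swap in (1,):
    s=least_squares(f,[.643,.226,al,.5,0.]); print(np.round(s.x,4),"al deg",np.degrees(s.x[2]),"rms",np.sqrt(np.mean(s.fun**2))); print(np.round(s.fun.reshape(-1,2),1).tolist())
p=s.x; c=p[:2]
print("nut top",pt(.0729,0,0,p[3],c,p[2]),"bot",pt(.0469,0,0,p[3],c,p[2]),"upright axis",c+.092*np.array([np.cos(p[2]),np.sin(p[2])]))
print("phi deg",np.degrees(p[4]))
# current w3: predicted end & vertices, crop coords
for k in range(6): print((proj("wrist",pt(.0729,.0208,p[4]-k*np.pi/3,p[3],c,p[2]),m3)-[220,190])*3.5, (proj("wrist",pt(.0469,.0208,p[4]-k*np.pi/3,p[3],c,p[2]),m3)-[220,190])*3.5)
print("tcp",(proj("wrist",robot.state()["tool_pos"],m3)-[220,190])*3.5)
E
```

```text
[ 0.6519  0.2233  2.2085  0.6348 -0.2076] al deg 126.5398025657445 rms 46.80389741224201
[[3.5, 2.8], [-0.8, 3.4], [-0.4, 1.5], [1.8, 1.9], [0.7, 1.0], [-0.7, 0.2], [0.1, 1.6], [-2.4, 1.5], [-9.2, 5.3], [13.0, 163.5], [-35.2, -141.0]]
nut top [0.57135473 0.33193586 0.09869817] bot [0.58053463 0.31954794 0.07776329] upright axis [0.59709375 0.29720205]
phi deg -11.894073734213972
[641.93837064 324.11747674] [557.01178136 250.18458186]
[564.17580194 391.40662511] [481.90776647 311.42982594]
[508.9144188  385.07325923] [423.35366541 298.16729825]
[539.32445116 298.76322195] [445.86319343 212.34700169]
[629.04557302 222.98075649] [531.82576674 144.84560292]
[675.36499068 242.57248118] [583.52508831 169.7233594 ]
tcp [348.3077754  162.49639016]
```

```bash
cat > fit.py <<'E'
from h import *
from scipy.optimize import least_squares
m3=dict(robot.camera_model("wrist")); m1=dict(m3); m1["T"]=np.load("m1.npy")
def pt(s,rad,phi,th,c,al):
    u=np.array([np.cos(al),np.sin(al),0]);t=np.array([-u[1],u[0],0]);z=np.array([0,0,1.])
    b=np.cos(th)*z+np.sin(th)*u; e=np.cos(th)*u-np.sin(th)*z
    return np.array([*c,.04])+.092*u+s*b+rad*(np.cos(phi)*e+np.sin(phi)*t)
al=np.radians(126)
C=lambda x,y:np.array([265+x/7,160+y/7])
obs=[C(475,268)]+[C(*v) for v in [(585,255),(505,395),(370,395),(335,265),(430,135),(545,135)]]
def f(p):
    cx,cy,al,th,ph=p; c=(cx,cy)
    r=[proj("wrist",pt(.08,0,0,th,c,al),m1)-obs[0]]
    for k in range(6): r.append(proj("wrist",pt(.0729,.0208,ph-k*np.pi/3,th,c,al),m1)-obs[1+k])
    r.append(proj("wrist",pt(.0469,.0208,ph-np.pi,th,c,al),m1)-C(245,220))
    r.append(2*(proj("wrist",[*c,.126],m1)-np.array([191,205])))
    for a,o in ((-60,(146,117)),(60,(168,267))):
        a2=al+np.pi+np.radians(a); q=[cx+.092*np.cos(a2),cy+.092*np.sin(a2),.12]
        r.append(2*(proj("wrist",q,m1)-np.array(o)))
    return np.concatenate(r)
s=least_squares(f,[.643,.226,al,.5,0.])
p=s.x; c=p[:2]
E
python3 - <<'E'
from fit import *
print(np.round(s.x,4),"al deg",np.degrees(p[2]),"phi",np.degrees(p[4]),"rms",np.sqrt(np.mean(s.fun**2))); print(np.round(s.fun.reshape(-1,2),1).tolist())
u=np.array([np.cos(p[2]),np.sin(p[2])])
print("nut top",pt(.0729,0,0,p[3],c,p[2]),"bot",pt(.0469,0,0,p[3],c,p[2]),"upright",c+.092*u)
t=robot.state(); d=t["tool_pos"][:2]-c; print("tcp radial",d@u,"tang",d@[-u[1],u[0]])
r=R.from_euler("xyz",t["orientation"]).as_matrix()
for n,q in (("top",pt(.0729,0,0,p[3],c,p[2])),("bot",pt(.0469,0,0,p[3],c,p[2])),("upright.1",np.r_[c+.092*u,.1])): print(n,"in tool",np.round(r.T@(q-t["tool_pos"]),4))
E
```

```text
[ 0.6385  0.2288  2.1776  0.4313 -0.1254] al deg 124.76488835425337 phi -7.186885951246977 rms 3.8608223438603715
[[2.2, 1.7], [2.4, 1.9], [1.3, 0.4], [0.5, 0.6], [-2.6, -0.5], [-2.7, -1.6], [1.3, -0.5], [-0.7, -1.1], [3.9, -5.5], [-1.6, -4.6], [-5.8, 13.6]]
nut top [0.56870151 0.32942525 0.10622452] bot [0.57489911 0.32049639 0.08260535] upright [0.58607863 0.30439012]
tcp radial 0.07121480300624507 tang 0.00048012906351931756
top in tool [-0.0225  0.0461 -0.0178]
bot in tool [-0.0178  0.0363  0.0058]
upright.1 in tool [-0.0094  0.0186 -0.0116]
```

```bash

python3 -m jog '[[[0,0,-0.04,0,0,0,0.18],[0,0,0,0,0,0,0.8],[-0.018,0.032,0,0,0,0,0.8],[0,0,0,0,0,0,0.8]]]' | egrep "tool|ft_|width"
python3 -m jog '[[[0,0,0.025,0,0,0,0.8],[0,0,0.01,0,0,0,0.8],[0,0,0.01,0,0,0,0.8],[0,0,0,0,0,0,0.8]]]' | egrep "tool|ft_|width"
python3 -m jog '[[[0.003,-0.0045,0,0,0,0,0.8],[0.003,-0.0045,0,0,0,0,0.8],[0.003,-0.0045,0,0,0,0,0.4],[0,0,0,0,0,0,0.4]]]' | egrep "tool|ft_|width|grip"
python3 -m jog '[[[0,0,0,0,0,0,0.3],[0,0,0,0,0,0,0.2],[0,0,0,0,0,0,0.1],[0,0,0,0,0,0,0.1]]]' 40| egrep "tool|ft_|width|grip"
```

```text
tool_pos: [0.5772, 0.3223, 0.1296]
ft_force: [0.3, -0.5, 0.4]
grip_width: 0.896
tool_pos: [0.5771, 0.3178, 0.0809]
ft_force: [-0.2, -0.5, -0.4]
grip_width: 0.902
tool_pos: [0.587, 0.3032, 0.0842]
ft_force: [-0.4, -0.1, -0.4]
grip_width: 0.703
grip_force: 0.0
tool_pos: [0.5857, 0.3045, 0.0836]
ft_force: [-0.1, 0.5, 0.8]
grip_width: 0.552
grip_force: 0.0
```

```bash

python3 -m jog '[[[0,0,0,0,0,0,0],[0,0,0,0,0,0,-0.1],[0,0,0,0,0,0,-0.2],[0,0,0,0,0,0,-0.25],[0,0,0,0,0,0,-0.25]]]' 30| egrep "tool|ft_|width|grip"
python3 -c "
from h import *
st(); im=save('wrist','w4.png'); cv2.imwrite('pics/w4c.png',cv2.resize(im[190:330,220:440],None,fx=3.5,fy=3.5,interpolation=cv2.INTER_CUBIC))"
```

```text
tool_pos: [0.5857, 0.3044, 0.0834]
ft_force: [0.8, -1.1, -0.7]
grip_width: 0.373
grip_force: 0.0
6.38 [0.5857 0.3044 0.0834] [-3.142  0.    -2.09 ] F [ 0.8 -1.1 -0.7] w 0.373 g 0.0 q [ 0.46  0.61  1.61  0.    0.92 -2.16]
```

View pics/w4c.png

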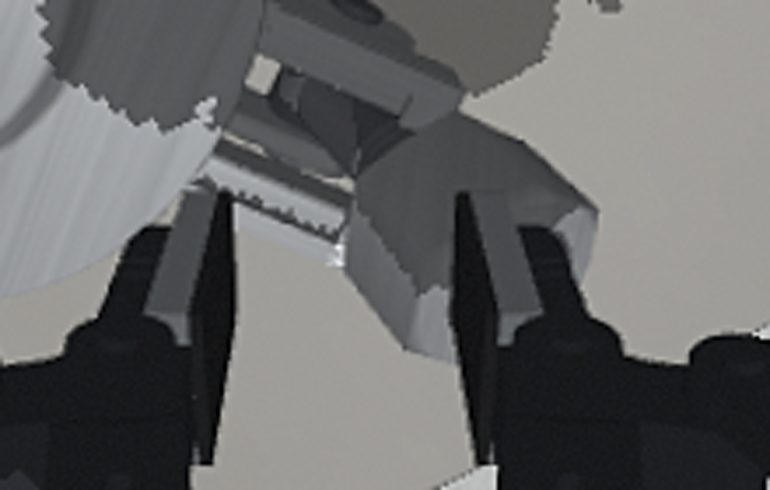

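```bash
python3 - <<'E'
from fit import *
t=robot.state(); r=R.from_euler("xyz",t["orientation"]).as_matrix(); T=t["tool_pos"]
cr=lambda q:np.round((proj("wrist",q,m3)-[220,190])*3.5).astype(int).tolist()
print("cam in tool",r.T@(m3["T"][:3,3]-T), "axis",r.T@(-m3["T"][:3,2]))
for z in (0,-.005,-.01,-.02): print(z,[cr(T+r@np.array([x,.016,z])) for x in (.011,-.011)])
for th in (.35,.45,.6,.75):
  print(th,"top",[cr(pt(.0729,.0208,p[4]-k*np.pi/3,th,c,p[2])) for k in range(6)],"\n bot",[cr(pt(.0469,.0208,p[4]-k*np.pi/3,th,c,p[2])) for k in range(6)])
E
```

```text
cam in tool [ 0.07621107 -0.00121637 -0.17742723] axis [-2.92726502e-01  5.25838231e-04  9.56196067e-01]
0 [[440, 104], [436, 218]]
-0.005 [[443, 115], [438, 230]]
-0.01 [[445, 125], [441, 243]]
-0.02 [[451, 148], [446, 270]]
0.35 top [[572, 316], [470, 380], [377, 352], [389, 248], [506, 176], [594, 217]] 
 bot [[508, 234], [415, 291], [328, 260], [336, 161], [440, 98], [524, 140]]
0.45 top [[594, 313], [499, 380], [416, 362], [432, 264], [543, 188], [620, 220]] 
 bot [[521, 232], [433, 292], [353, 268], [363, 173], [463, 107], [540, 142]]
0.6 top [[620, 305], [536, 376], [469, 370], [493, 280], [591, 200], [650, 220]] 
 bot [[536, 226], [456, 291], [387, 278], [403, 189], [495, 117], [558, 142]]
0.75 top [[637, 293], [564, 366], [514, 371], [544, 290], [629, 205], [671, 214]] 
 bot [[545, 218], [474, 286], [418, 283], [440, 200], [523, 124], [571, 139]]
```

```bash

python3 -m jog '[[[0,0,-0.01,0,0,0,0.8],[0,0,0,0,0,0,0.8],[-0.010,0.018,0,0,0,0,0.8],[0,0,0.014,0,0,0,0.8],[0,0,0,0,0,0,0.8]]]' | egrep "tool|ft_|width"
python3 -m jog '[[[0,0,0.006,0,0,0,0.8],[0,0,0,0,0,0,0.8]]]' | egrep "tool|ft_|width"
python3 -m jog '[[[0,0,0.006,0,0,0,0.8],[0,0,0,0,0,0,0.8]]]' | egrep "tool|ft_|width"
python3 -c "
from h import *
st(); im=save('wrist','w5.png'); cv2.imwrite('pics/w5c.png',cv2.resize(im[190:330,220:440],None,fx=3.5,fy=3.5,interpolation=cv2.INTER_CUBIC))"
```

```text
tool_pos: [0.5738, 0.3218, 0.0777]
ft_force: [-0.3, -0.5, -1.1]
grip_width: 0.904
tool_pos: [0.5747, 0.3211, 0.0721]
ft_force: [-0.6, 0.3, -0.3]
grip_width: 0.898
tool_pos: [0.5748, 0.3213, 0.0664]
ft_force: [-0.7, 0.4, 0.0]
grip_width: 0.902
7.18 [0.5748 0.3213 0.0664] [ 3.141e+00 -1.000e-03 -2.091e+00] F [-0.7  0.4  0. ] w 0.902 g 0.0 q [ 0.49  0.63  1.62 -0.    0.89 -2.13]
```

View pics/w5c.png

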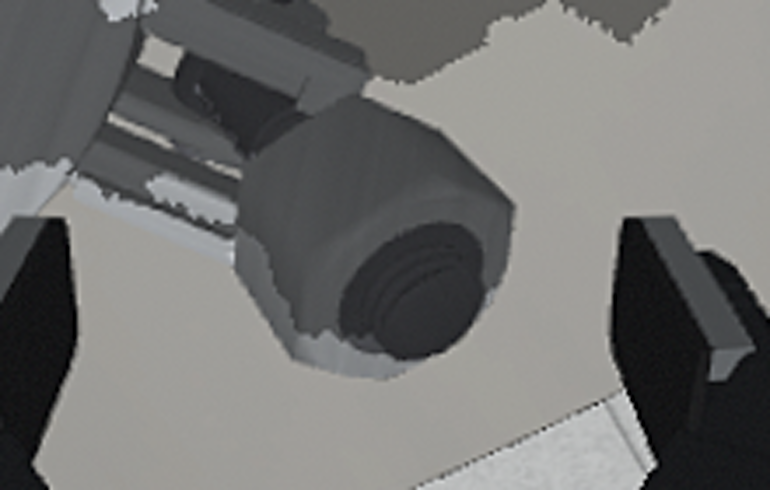

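```bash

python3 -m jog '[[[0,0,0.006,0,0,0,0.8],[0,0,0.006,0,0,0,0.8],[0,0,0.006,0,0,0,0.8],[0,0,0,0,0,0,0.8]]]' | egrep "tool|ft_|width"
python3 -m jog '[[[0.005,-0.009,0,0,0,0,0.8],[0.005,-0.009,0,0,0,0,0.8],[0,0,0,0,0,0,0.4],[0,0,0,0,0,0,0.4]]]' | egrep "tool|ft_|width|grip"
python3 -m jog '[[[0,0,0,0,0,0,0.3],[0,0,0,0,0,0,0.2],[0,0,0,0,0,0,0.1],[0,0,0,0,0,0,0.1]]]' 40| egrep "tool|ft_|width|grip"
python3 -c "
from h import *
print(robot.grasp_offset)"
```

```text
tool_pos: [0.5741, 0.3213, 0.0478]
ft_force: [-0.7, 0.8, -0.0]
grip_width: 0.898
tool_pos: [0.582, 0.3044, 0.0502]
ft_force: [-18.1, 6.2, 14.5]
grip_width: 0.703
grip_force: 9.4
tool_pos: [0.5823, 0.3039, 0.0498]
ft_force: [-15.4, 1.9, 10.1]
grip_width: 0.553
grip_force: 7.1
0.0187
```

```bash

python3 -m jog '[[[0,0,0,0,0,0,0.05],[0,0,0,0,0,0,0],[0,0,0,0,0,0,-0.05],[0,0,0,0,0,0,-0.05]]]' 40| egrep "tool|ft_|width|grip"
python3 -m jog '[[[0,0,0,0,0,0,-0.3],[0,0,0,0,0,0,-0.3],[0,0,0,0,0,0,-0.3],[0,0,0,0,0,0,-0.3]]]' 40| egrep "tool|ft_|width|grip"
python3 -c "
from h import *
st(); np.save('m6.npy',robot.camera_model('wrist')['T']); save('wrist','w6.png'); save('side','s6.png'); save('scene','sc6.png')"
```

```text
tool_pos: [0.5826, 0.3036, 0.0496]
ft_force: [-12.5, 2.2, 8.3]
grip_width: 0.48
grip_force: 6.2
tool_pos: [0.5828, 0.3033, 0.0499]
ft_force: [-12.7, 0.5, 10.3]
grip_width: 0.429
grip_force: 38.2
8.9 [0.5828 0.3033 0.0499] [ 3.137 -0.004 -2.091] F [-12.7   0.5  10.3] w 0.429 g 38.2 q [ 0.46  0.65  1.63  0.    0.87 -2.16]
```

```bash

python3 -m jog '[[[0.001,-0.002,0,0,0,0,-0.3],[0,0,0,0,0,0,-0.3],[0,0,0,0,0,0,-0.3]]]' | egrep "tool|ft_|width|grip"
python3 -m jog '[[[0.001,-0.002,0,0,0,0,-0.3],[0,0,0,0,0,0,-0.3],[0,0,0,0,0,0,-0.3]]]' | egrep "tool|ft_|width|grip"
```

```text
tool_pos: [0.5837, 0.3018, 0.0502]
ft_force: [-14.2, 1.0, 13.8]
grip_width: 0.428
grip_force: 37.8
tool_pos: [0.5852, 0.2999, 0.0503]
ft_force: [-14.5, 1.4, 14.1]
grip_width: 0.42
grip_force: 38.0
```

```bash

python3 -m jog '[[[0.001,-0.002,0,0,0,0,-0.3],[0,0,0,0,0,0,-0.3]]]' | egrep "tool|ft_"
python3 -m jog '[[[0.001,-0.002,0,0,0,0,-0.3],[0,0,0,0,0,0,-0.3]]]' | egrep "tool|ft_"
python3 -m jog '[[[0.001,-0.002,0,0,0,0,-0.3],[0,0,0,0,0,0,-0.3]]]' | egrep "tool|ft_"
```

```text
tool_pos: [0.5866, 0.2981, 0.0504]
ft_force: [-15.4, 1.3, 13.9]
tool_pos: [0.5874, 0.2967, 0.0503]
ft_force: [-15.4, 4.0, 13.5]
tool_pos: [0.5877, 0.296, 0.0502]
ft_force: [-19.9, 8.1, 13.5]
```

```bash

python3 -m jog '[[[0,0,0,0,0,0,0.1],[0,0,0,0,0,0,0.15],[0,0,-0.007,0,0,0,0.15],[0,0,0,0,0,0,0.15],[0,0,0,0,0,0,0.15]]]' | egrep "tool|ft_|width"
python3 -c "
from h import *
st(); save('wrist','w7.png');print(np.round(R.from_euler('xyz',robot.state()['orientation']).as_matrix(),3))"
```

```text
tool_pos: [0.5929, 0.2948, 0.0572]
ft_force: [0.3, -0.1, -0.3]
grip_width: 0.575
10.47 [0.5929 0.2948 0.0572] [-3.141e+00  1.000e-03 -2.091e+00] F [ 0.3 -0.1 -0.3] w 0.575 g 0.0 q [ 0.44  0.64  1.62 -0.    0.88 -2.18]
[[-0.497 -0.868  0.001]
 [-0.868  0.497  0.   ]
 [-0.001 -0.001 -1.   ]]
```

```bash
python3 -m jog '[[[-0.003,0.005,0,0,0,0,0.15],[0,0,0,0,0,0,0.15]]]' | egrep "tool|ft_|width"
python3 - <<'E'
from h import *
st(); im=save('wrist','w8.png'); m=robot.camera_model('wrist')
p=np.array([.5903,.3003]); q=proj("wrist",[*p,.12],m); print("pred",q, proj("wrist",[*(p+[.009,0]),.12],m))
g=cv2.cvtColor(im,cv2.COLOR_BGR2GRAY); x0,y0=int(q[0])-32,int(q[1])-30
c=g[y0:y0+60,x0:x0+64]; print(x0,y0,c.min(),c.max())
ch=" .:-=+*#%@"
for r in c[::2]: print("".join(ch[min(9,int(v)*10//200)] for v in r))
E
```

```text
tool_pos: [0.5889, 0.3006, 0.0564]
ft_force: [-0.2, -0.5, -0.4]
grip_width: 0.574
10.68 [0.5889 0.3006 0.0564] [ 3.141  0.    -2.09 ] F [-0.2 -0.5 -0.4] w 0.574 g 0.0 q [ 0.45  0.64  1.62  0.    0.88 -2.17]
pred [317.41286032 294.72322464] [299.80529206 302.80489903]
285 264 37 179
======================--:::::::::::::::::::-====================
=================-:::::::::::::::::::::::::::::-================
===============-:::::::::::::::::::::::::::::::::::-============
============-::::::::::::::::::::::::::::::::::::::::-==========
==========-::::::::::::::::::::::::::::::::::::::::::::-========
=========-::::::::::::::::::::::::::::::::::::::::::::::-=======
========-::::::::::::::::::::::::::::::::::::::::::::::::-======
=======:::::::::::::::::::::::::::::::::::::::::::::::::::-=====
=======::::::::::::::::::::::::::::::::::::::::::::::::::::-====
======:::::::::::::::::::::::::::::::::::::::::::::::::::::--===
======:::::::::::::::::::::::::::::::::::::::::::::::::::::--===
======:::::::::::::::::::::::::::::::::::::::::::::::::::::-====
======:::::::::::::::::::::::::::::::
[... 432 characters left out ...]
*=.:::::::::::::::::::::::::::::::::-=============
##*#############**+:.::::::::::::::::::::::::::--==============-
%%%################%#+-:::::::::::::::::::::-================*##
%%%%%%################%%*=--:::::::::::--================+#*%%%%
%%%%%%%%%%%#####################%%*+%%%+============%++#%%%%%%%%
%%%%%%%%%%%%%%%###############################=*##%%%%%%%%%%%%%%
%%%%%%%%%%%%%%%%%##%%####################%%#*%%%%%%%%%%%%%%%%%%%
%%%%%%%%%%%%%%%%%%%%%%%##******##***#*####%%%%%%%%%%%%%%%%%%%%%%
%%%%%%%%%%%%%%%%%%%%%%%%%%%%%#*+**#%%%%%%%%%%%%%%%%%%%%%%%%%%%%%
%%%%%%%%%%%%%%%%%%%%%%%%%%%%%%%%%%%%%%%%%%%%%%%%%%%%%%%%%%%%%%%%
%%%%%%%%%%%%%%%%%%%%%%%%%%%%%%%%%%%%%%%%%%%%%%%%%%%%%%%%%%%%%%%%
```

```bash

python3 -m jog '[[[0.0035,-0.001,0,0,0,0,0.15],[0,0,0,0,0,0,-0.3],[0,0,0,0,0,0,-0.3],[0,0,0,0,0,0,-0.3],[0,0,0,0,0,0,-0.3]]]' 40 | egrep "tool|ft_|grip|orient"
python3 -m jog '[[[0,0,0.0003,0,0,0.12,-0.3],[0,0,0.0003,0,0,0.12,-0.3],[0,0,0.0003,0,0,0.12,-0.3],[0,0,0.0003,0,0,0.12,-0.3],[0,0,0.0003,0,0,0.12,-0.3]]]' | egrep "tool|ft_|grip|orient"
python3 -c "
from h import *
st();print(robot.state()['moment'])"
```

```text
tool_pos: [0.5872, 0.2966, 0.0566]
orientation: [3.14, -0.001, -2.091]
ft_force: [-5.2, -0.1, 5.3]
grip_width: 0.412
grip_force: 39.6
tool_pos: [0.5849, 0.2989, 0.0552]
orientation: [3.137, -0.004, -2.697]
ft_force: [-15.4, 13.8, 9.2]
grip_width: 0.414
grip_force: 39.9
11.57 [0.5849 0.2989 0.0552] [ 3.137 -0.004 -2.697] F [-15.4  13.8   9.2] w 0.414 g 39.9 q [ 0.45  0.64  1.63  0.01  0.87 -1.57]
[2.5139739  2.71840988 0.24274883]
```

```bash

python3 -m jog '[[[-0.0035,0.003,0,0,0,0,-0.3],[0,0,0,0,0,0,-0.3],[0,0,0,0,0,0,-0.3]]]' 40 | egrep "tool|ft_|grip|orient"
python3 -m jog '[[[0,0,0.0003,0,0,0.12,-0.3],[0,0,0.0003,0,0,0.12,-0.3],[0,0,0.0003,0,0,0.12,-0.3],[0,0,0,0,0,0,-0.3]]]' | egrep "tool|ft_|grip|orient"
python3 -c "
from h import *
st();print(robot.state()['moment'])"
```

```text
tool_pos: [0.5852, 0.2999, 0.055]
orientation: [3.14, -0.01, -2.691]
ft_force: [-17.9, -2.1, 15.1]
grip_width: 0.412
grip_force: 41.4
tool_pos: [0.5847, 0.3018, 0.0542]
orientation: [3.141, -0.009, -3.057]
ft_force: [-19.4, 5.7, 15.6]
grip_width: 0.413
grip_force: 41.2
12.15 [0.5847 0.3018 0.0542] [ 3.141 -0.009 -3.057] F [-19.4   5.7  15.6] w 0.413 g 41.2 q [ 0.46  0.65  1.62  0.01  0.88 -1.2 ]
[ 1.07549246  3.43344881 -0.09085962]
```

```bash

python3 -m jog '[[[0.005,0.002,-0.003,0,0,0,-0.3],[0,0,0,0,0,0,-0.3],[0,0,0,0,0,0,-0.3]]]' 40 | egrep "tool|ft_|grip|orient"
python3 -c "
from h import *
st();print(robot.state()['moment']); save('wrist','w9.png'); m=robot.camera_model('wrist'); T=m['T']
im=cv2.imread('pics/w9.png',0)
q=proj('wrist',[.588,.300,.12],m); print('bolt pred',q, proj('wrist',[.588,.300,.104],m))
ch=' .:-=+*#%@'
x0,y0=int(q[0])-75,int(q[1])-75
for r in im[y0:y0+140:4,x0:x0+150:2]: print(''.join(ch[min(9,int(v)*10//200)] for v in r))
print(x0,y0)
"
```

```text
tool_pos: [0.5833, 0.3019, 0.0551]
orientation: [-3.141, -0.003, -3.05]
ft_force: [-0.2, 1.8, -13.8]
grip_width: 0.411
grip_force: 45.5
12.4 [0.5833 0.3019 0.0551] [-3.141e+00 -3.000e-03 -3.050e+00] F [ -0.2   1.8 -13.8] w 0.411 g 45.5 q [ 0.46  0.64  1.63  0.    0.87 -1.2 ]
[ 0.41782476  0.11521093 -0.06846436]
bolt pred [317.0254196  300.00361549] [317.0978486  281.23899515]
------:==:--:----===---------------=============-##########################
=------:-::----:---------------==================+#########################
====-----:-:----:-----------==========--======*############################
=======----:---=----:--===========---------:.:.-::-=#######################
==========---:------==========-----------------:----+%#####################
##-=========-------..=====-:--------------------:----=##:-=====%###########
####-========-----:. --::------------------------::::=#+ .:----+###########
#######=---------- . ::------------------------------::: . -----##**#######
######=....:-----.. .:----------------====-----------:::  .:-----.....#####
#####- ....------   :-------:----===
[... 1247 characters left out ...]
........
 ..............+####*##############*#########################:.............
...............:#####*############*########################## .............
................#**####*#*##################################* .............
................-===+++++########################%%#*++++===:..............
..............................  .:-+*%%%*+-:.  ....................... ....
.................... .... .............................. ....... ..........
... .......................................................................
.......... ................................................... ............
................ ........................ .................................
242 225
```

```bash

python3 -m jog '[[[0,0,0,0,0,0,0.1],[0,0,0,0,0,0,0.1],[0,0,0.0015,0,0,0,0.1],[0,0,0,0,0,0,0.1]]]' 40 | egrep "tool|ft_|grip|orient"
python3 -m jog '[[[-0.006,0,0,0,0,0,0.1],[0,0,0,0,0,0,0.1],[0,0,0,0,0,0,0.1]]]' 40 | egrep "tool|ft_|grip|orient"
```

```text
tool_pos: [0.586, 0.3025, 0.0565]
orientation: [3.141, 0.002, -3.051]
ft_force: [-0.8, -0.3, -0.3]
grip_width: 0.552
grip_force: 0.0
tool_pos: [0.5917, 0.303, 0.056]
orientation: [3.141, 0.001, -3.051]
ft_force: [0.1, 0.1, 0.0]
grip_width: 0.552
grip_force: 0.0
```

```bash

python3 -m jog '[[[0.0015,-0.001,0,0,0,0,0],[0,0,0,0,0,0,-0.3],[0,0,0,0,0,0,-0.3],[0,0,0,0,0,0,-0.3]]]' 40 | egrep "tool|ft_|grip|orient"
python3 -m jog '[[[0,0,0.0003,0,0,0.12,-0.3],[0,0,0.0003,0,0,0.12,-0.3],[0,0,0.0003,0,0,0.12,-0.3],[0,0,0.0003,0,0,0.12,-0.3],[0,0,0.0003,0,0,0.12,-0.3]]]' | egrep "tool|ft_|grip|orient"
python3 -m jog '[[[0,0,0.0003,0,0,0.12,-0.3],[0,0,0.0003,0,0,0.12,-0.3],[0,0,0.0003,0,0,0.12,-0.3],[0,0,0.0003,0,0,0.12,-0.3],[0,0,0,0,0,0,-0.3]]]' | egrep "tool|ft_|grip|orient"
```

```text
tool_pos: [0.5894, 0.3023, 0.0559]
orientation: [3.141, 0.0, -3.051]
ft_force: [-1.6, 2.8, 3.4]
grip_width: 0.415
grip_force: 41.4
tool_pos: [0.5895, 0.3028, 0.0546]
orientation: [3.14, -0.0, 2.628]
ft_force: [-2.4, 4.8, 4.2]
grip_width: 0.415
grip_force: 40.2
tool_pos: [0.5898, 0.3031, 0.0535]
orientation: [3.14, -0.001, 2.147]
ft_force: [-0.7, 6.0, 4.0]
grip_width: 0.411
grip_force: 41.3
```

```bash

python3 -m jog '[[[0,0,0.0003,0,0,0.12,-0.3],[0,0,0.0003,0,0,0.12,-0.3],[0,0,0.0003,0,0,0.12,-0.3],[0,0,0.0003,0,0,0.12,-0.3],[0,0,0.0003,0,0,0.12,-0.3]]]' | egrep "tool|ft_|grip|orient"
python3 -m jog '[[[0,0,0.0003,0,0,0.12,-0.3],[0,0,0.0003,0,0,0.12,-0.3],[0,0,0.0003,0,0,0.12,-0.3],[0,0,0.0003,0,0,0.12,-0.3],[0,0,0.0003,0,0,0.12,-0.3]]]' | egrep "tool|ft_|grip|orient"
python3 -m jog '[[[0,0,0.0003,0,0,0.12,-0.3],[0,0,0.0003,0,0,0.12,-0.3],[0,0,0,0,0,0,-0.3]]]' | egrep "tool|ft_|grip|orient"
python3 -c "
from h import *
st();print(robot.state()['moment'],robot.state()['joint_torque'])"
```

```text
tool_pos: [0.5903, 0.3034, 0.0522]
orientation: [3.139, -0.002, 1.548]
ft_force: [-0.2, 7.1, 4.4]
grip_width: 0.414
grip_force: 40.2
tool_pos: [0.5908, 0.3033, 0.0509]
orientation: [3.14, -0.004, 0.948]
ft_force: [1.0, 5.8, 4.3]
grip_width: 0.414
grip_force: 40.2
tool_pos: [0.591, 0.3033, 0.0503]
orientation: [3.141, -0.004, 0.707]
ft_force: [1.7, 5.2, 3.8]
grip_width: 0.414
grip_force: 41.3
15.28 [0.591  0.3033 0.0503] [ 3.141 -0.004  0.707] F [1.7 5.2 3.8] w 0.414 g 41.3 q [0.46 0.66 1.62 0.   0.86 1.32]
[ 0.97276899 -0.06040409 -0.08045102] [ -2.75807843 -60.35821438 -19.44443822  -1.13340944   0.90783063
   1.51414219]
```

```bash
cat > mo.py <<'E'
from rig import robot
s=robot.state(); print(round(s['clock'],2),[round(v,3) for v in s['moment']],[round(v,1) for v in s['ft_force']],round(s['joint_torque'][5],3),round(s['orientation'][2],3))
E
python3 -m jog '[[[0,0,0.0003,0,0,0.12,-0.3],[0,0,0,0,0,0.06,-0.3],[0,0,0,0,0,0,-0.3]]]' >/dev/null; python3 mo.py
python3 -m jog '[[[0,0,0.0002,0,0,0.08,-0.3],[0,0,0,0,0,0,-0.3]]]' >/dev/null; python3 mo.py
python3 -m jog '[[[0,0,0.0002,0,0,0.06,-0.3],[0,0,0,0,0,0,-0.3]]]' >/dev/null; python3 mo.py
python3 -m jog '[[[0,0,0.0002,0,0,0.06,-0.3],[0,0,0,0,0,0,-0.3]]]' >/dev/null; python3 mo.py
```

```text
15.53 [np.float64(0.922), np.float64(-0.198), np.float64(0.022)] [np.float64(1.5), np.float64(5.5), np.float64(3.0)] 0.902 0.53
15.7 [np.float64(0.966), np.float64(-0.248), np.float64(0.276)] [np.float64(1.3), np.float64(4.3), np.float64(3.0)] 1.246 0.45
15.87 [np.float64(0.915), np.float64(-0.173), np.float64(0.458)] [np.float64(1.8), np.float64(5.1), np.float64(4.5)] 1.081 0.392
16.03 [np.float64(0.872), np.float64(-0.141), np.float64(0.44)] [np.float64(1.0), np.float64(5.2), np.float64(6.1)] 1.131 0.332
```

```bash

python3 -m jog '[[[0,0,0,0,0,0,0.1],[0,0,0,0,0,0,0.2],[0,0,0,0,0,0,0.2],[0,0,-0.02,0,0,0,0.2],[0,0,-0.035,0,0,0,0.2]]]' | egrep "tool|ft_"
python3 -m jog '[[[0,0,-0.04,0,0,-0.1134,0.2],[0,0,-0.02,0,0,-0.1134,0.2],[0,0,0,0,0,-0.1134,0.2],[0,0,0,0,0,-0.1134,0.2],[0,0,0,0,0,-0.1134,0.2]]]' | egrep "tool|orient"
for i in 1; do
python3 -m jog '[[[-0.0349,0.0166,0,0,0,0,0.2],[-0.0349,0.0166,0,0,0,0,0.2],[-0.0349,0.0166,0,0,0,0,0.2],[-0.0349,0.0166,0,0,0,0,0.2],[-0.0349,0.0166,0,0,0,0,0.2]]]'
python3 -m jog '[[[-0.0349,0.0166,0,0,0,0,0.2],[-0.0349,0.0166,0,0,0,0,0.2],[-0.0349,0.0166,0,0,0,0,0.2],[-0.0349,0.0166,0,0,0,0,0.2],[-0.0349,0.0166,0,0,0,0,0.2]]]'
python3 -m jog '[[[-0.0349,0.0166,0,0,0,0,0.2],[-0.0349,0.0166,0,0,0,0,0.2],[-0.0349,0.0166,0,0,0,0,0.2],[-0.0349,0.0166,0,0,0,0,0.2],[0,0,0,0,0,0,0.2]]]'
done | egrep "tool|orient"
python3 - <<'E'
from h import *
st(); m=robot.camera_model("wrist"); np.save("m10.npy",m["T"]); im=save("wrist","w10.png"); T=robot.state()
r=R.from_euler("xyz",T["orientation"]).as_matrix()
# rectify bench plane z=.009 in tool-ish frame: axes a=tool x, b=tool y, 2 mm per cell
g=cv2.cvtColor(im,cv2.COLOR_BGR2GRAY).astype(np.float32); P=np.array(T["tool_pos"])
xs=np.arange(-.13,.13,.004); ys=np.arange(-.06,.06,.002)
ch=" .:-=+*#%@"
for a in xs[::-1]:
    l=""
    for b in ys:
        q=P+r@np.array([a,b,0]); q[2]=.009; u=proj("wrist",q,m); i,j=int(round(u[1])),int(round(u[0]))
        l+=ch[min(9,int(g[i,j])*10//220)] if 0<=i<400 and 0<=j<640 else "?"
    print("%5d"%round(a*1000),l)
E
```

```text
tool_pos: [0.586, 0.2997, 0.0991]
ft_force: [-0.7, -0.6, -0.6]
tool_pos: [0.5894, 0.3013, 0.1636]
orientation: [3.141, 0.0, 0.905]
tool_pos: [0.5447, 0.1116, 0.1628]
orientation: [-3.141, 0.001, 0.9]
tool_pos: [0.5011, -0.0766, 0.163]
orientation: [-3.141, 0.001, 0.9]
tool_pos: [0.466, -0.231, 0.1632]
orientation: [3.141, 0.002, 0.895]
18.12 [ 0.466  -0.231   0.1632] [3.141e+00 2.000e-03 8.950e-01] F [ 1.2 -0.2 -0.5] w 0.597 g 0.0 q [-0.48  0.31  1.89 -0.    0.94  0.19]
  126 ************************************************************
  122 ************************************************************
  118 ************************************************************
  114 ************************************************************
  110 ************************************************************
  106 ************************************************************
  102 **********************#*****************##+*****************
   98 *******************+####***************#####****************
   94 ******************+*####+*************-#####****************
   90 ****************
[... 3029 characters left out ...]
-==-*************+************
  -94  :======--==----===----=====-===-=**************************
  -98 .:=============-=--======-====-=--#*************************
 -102  .=====-=-====-----==============-+*************************
 -106  ======--=-====--=---==-==========-*************************
 -110  --=======-====-====---===========-*************************
 -114  :---===========-=--=-============-=************************
 -118  .--=----===-========-=============-************************
 -122   %--==-----=-=-===-=-===-===-=====-+***********************
 -126  *%#%--====-=--=-====-==-=-=========-=+*********************
 -130  +%%%%*-======--==-==-======-=-=-====-=*********************
```

```bash

python3 -m jog '[[[0.002,0.003,0.04,0,0,-0.02,0.2],[0,0,0.04,0,0,0,0.2],[0,0,0.04,0,0,0,0.2],[0,0,0.03,0,0,0,0.2],[0,0,0,0,0,0,0.2]]]' 60| egrep "tool|ft_"
python3 -m jog '[[[0,0,0.01,0,0,0,0],[0,0,0,0,0,0,0]]]' | egrep "tool|ft_"
python3 -m jog '[[[0,0,0.006,0,0,0,0],[0,0,0,0,0,0,0]]]' | egrep "tool|ft_"
python3 - <<'E'
from h import *
st(); m=robot.camera_model("wrist"); im=save("wrist","w11.png"); g=cv2.cvtColor(im,cv2.COLOR_BGR2GRAY)
ch=" .:-=+*#%@"
for r in g[220:360:4,240:400:2]: print("".join(ch[min(9,int(v)*10//220)] for v in r))
T=robot.state();r=R.from_euler("xyz",T["orientation"]).as_matrix();P=np.array(T["tool_pos"])
for z in (0,.009): q=P.copy();q[2]=z;print(proj("wrist",q,m),proj("wrist",q+r@[.011,.011,0],m),proj("wrist",q+r@[.011,-.011,0],m))
E
```

```text
tool_pos: [0.4668, -0.2227, 0.0079]
ft_force: [-0.9, 0.3, -1.6]
tool_pos: [0.4715, -0.2253, 0.0032]
ft_force: [0.2, -0.1, 0.0]
tool_pos: [0.4723, -0.226, -0.0017]
ft_force: [0.3, -0.8, -0.5]
18.92 [ 0.4723 -0.226  -0.0017] [ 3.139 -0.     0.92 ] F [ 0.3 -0.8 -0.5] w 0.5 g 0.0 q [-0.47  0.59  1.95  0.    0.59  0.18]
****************************+-=++*----------+++++**************************+****
*************************=****=++*----------+++++*******************************
*********+**+=*---------------:---.-:-:-----+++++*******************************
**--*-------------------------:---:.:..::...:++++****=---=-*********************
------------------------------:---:::.......--=+=**+--------+*-*****************
----------------------------------:.:.......--+==---------------+*=-+=---=-=****
----------------------------------::.:.:::..---:----------------**-----------***
-----------::::.  ----------------::::...::.-----------------  -----------------
----------:::::   ----------------:.:..:.:.:----------------:   ----------------
-----.  .:::::    :---------------:.:..:::..----------
[... 1519 characters left out ...]
-----------------:=++++++++++++.       .   ...
    . .       -----------:-------------------------:++++++++++++- . . . . .     
. .   .  .    .----------:-------------------------:+*++++++++++            .   
 .. .. .    ..    . ... .      ..:-=-------=::..         .   .. . .  .         .
. .....     ....    . ..  .    .  .    .           .  .. .  .  . .  . ....... . 
 . ...   .       .      ..     .        ..      .    .    .     . .. .  ..... ..
  . .   .   .... .   ..  .  .    . ..            .   .. .  ..  . . . . ...    ..
[315.31300338 233.10279358] [333.56254406 216.21556152] [297.02402691 216.16583511]
[315.22730096 238.97063468] [334.34590426 221.41588059] [296.06181493 221.36003996]
```

```bash

python3 -m jog '[[[0,0,0.012,0,0,0,0],[0,0,0,0,0,0,0]]]' | egrep "tool|ft_"
python3 -m jog '[[[0,0,0.008,0,0,0,0],[0,0,0,0,0,0,0]]]' | egrep "tool|ft_"
python3 -m jog '[[[0,0,0.004,0,0,0,0],[0,0,0,0,0,0,0]]]' | egrep "tool|ft_"
python3 -m jog '[[[0,0,0.003,0,0,0,0],[0,0,0,0,0,0,0]]]' | egrep "tool|ft_"
```

```text
tool_pos: [0.4711, -0.2257, -0.0153]
ft_force: [-0.5, -0.3, -0.2]
tool_pos: [0.4707, -0.2255, -0.0237]
ft_force: [-0.9, -0.3, -0.7]
tool_pos: [0.4709, -0.2256, -0.0273]
ft_force: [-0.8, -0.4, 0.6]
tool_pos: [0.4711, -0.2257, -0.0301]
ft_force: [-0.1, -0.2, -1.0]
```

```bash

python3 -m jog '[[[0,0,0.003,0,0,0,-0.2],[0,0,0,0,0,0,-0.3],[0,0,0,0,0,0,-0.3]]]' | egrep "tool|ft_|grip"
python3 -m jog '[[[0,0,0,0,0,0,-0.8],[0,0,0,0,0,0,-0.8],[0,0,0,0,0,0,-0.8],[0,0,0,0,0,0,-0.8],[0,0,0,0,0,0,-0.8]]]' 100 | egrep "tool|ft_|grip"
```

```text
tool_pos: [0.4712, -0.2257, -0.0328]
ft_force: [0.1, 0.1, 0.0]
grip_width: 0.353
grip_force: 0.0
tool_pos: [0.4714, -0.2258, -0.0322]
ft_force: [-1.1, 0.9, 4.6]
grip_width: 0.209
grip_force: 97.9
```

```bash

python3 -m jog '[[[0,0,-0.01,0,0,0,-0.8],[0,0,-0.02,0,0,0,-0.8],[0,0,-0.02,0,0,0,-0.8],[0,0,0,0,0,0,-0.8],[0,0,0,0,0,0,-0.8]]]' 100 | egrep "tool|ft_|grip"
python3 - <<'E'
from h import *
m=robot.camera_model("wrist"); im=save("wrist","w12.png"); g=cv2.cvtColor(im,cv2.COLOR_BGR2GRAY)
ch=" .:-=+*#%@"
for r in g[130:350:5,230:420:2]: print("".join(ch[min(9,int(v)*10//220)] for v in r))
T=robot.state();r=R.from_euler("xyz",T["orientation"]).as_matrix();P=np.array(T["tool_pos"])
for z in (-.03,-.035,-.04): print(z,[np.round(proj("wrist",P+r@[a,b,z],m)).tolist() for a,b in ((.011,0),(.1,.022),(.1,-.022),(.045,.011))])
print(T["moment"])
E
```

```text
tool_pos: [0.4721, -0.2261, 0.0184]
ft_force: [-0.2, -0.3, -2.9]
grip_width: 0.217
grip_force: 98.7
*****************-*****************************************************+=**********************
******************+=**************************************************=************************
********************+-**********************************************-**************************
**********************+-+****************************************+=****************************
************************+--+**********************************==*******************************
**************************--+:=***************************+=***********************************
******************************=-*+***********************++************************************
******************************==*+***********************=+************************************
******************************+=+++*******+*************+=*************************************
******************************=-+++*******+*************+=**********+=*************************
*******************************==++*****
[... 2769 characters left out ...]
    . --------------------------:  .......  ......      ..............
.......  .... . ..  .  ..    ..---------------------------     . .... .... ..   ...............
....... . . .    ..   . . . . .---------------------------  .    ..   . .. . . .. .............
.........   ..   ... .   ......--------------------------- . . .   .    ..       ............. 
. ....          .   .   .  . . . .     .::----::..     .  . ..    .   ...   .  ..  . ... ..... 
-0.03 [[313.0, 234.0], [360.0, 56.0], [267.0, 57.0], [336.0, 169.0]]
-0.035 [[313.0, 238.0], [361.0, 55.0], [265.0, 55.0], [336.0, 171.0]]
-0.04 [[313.0, 242.0], [363.0, 53.0], [263.0, 53.0], [337.0, 173.0]]
[-0.0486121  -0.01151648  0.01057159]
```

```bash
(
python3 -m jog '[[[0,0,-0.04,0,0,0,-0.8],[0,0,-0.04,0,0,0,-0.8],[0,0,-0.04,0,0,0,-0.8],[0,0,-0.02,0,0,0,-0.8],[0.015,-0.011,0,0,0,0,-0.8]]]' 
python3 -m jog '[[[0.0313,-0.0227,0,0,0,0,-0.8],[0.0313,-0.0227,0,0,0,0,-0.8],[0.0313,-0.0227,0,0,0,0,-0.8],[0.0313,-0.0227,0,0,0,0,-0.8],[0.0313,-0.0227,0,0,0,0,-0.8]]]'
python3 -m jog '[[[0.0313,-0.0227,0,0,0,0,-0.8],[0.0313,-0.0227,0,0,0,0,-0.8],[0.0313,-0.0227,0,0,0,0,-0.8],[0.0313,-0.0227,0,0,0,0,-0.8],[0.0313,-0.0227,0,0,0,0,-0.8]]]'
python3 -m jog '[[[0.0313,-0.0227,0,0,0,0,-0.8],[0.0313,-0.0227,0,0,0,0,-0.8],[0.0313,-0.0227,0,0,0,0,-0.8],[0.0313,-0.0227,0,0,0,0,-0.8],[0.0313,-0.0227,0,0,0,0,-0.8]]]'
python3 -m jog '[[[0.0163,-0.0117,0,0,0,0,-0.8],[0,0,0,0,0,-0.1158,-0.8],[0,0,0,0,0,-0.1158,-0.8],[0,0,0,0,0,-0.1158,-0.8],[0,0,0,0,0,-0.1158,-0.8]]]'
python3 -m jog '[[[0,0,0,0,0,-0.1158,-0.8],[0,0,0,0,0,-0.1158,-0.8],[0,0,0,0,0,-0.1158,-0.8],[0,0,0,0,0,-0.1158,-0.8],[0,0,0,0,0,-0.1158,-0.8]]]'
python3 -m jog '[[[0,0,0,0,0,-0.1158,-0.8],[0,0,0,0,0,-0.1158,-0.8],[0,0,0,0,0,-0.1158,-0.8],[0,0,0,0,0,-0.1158,-0.8],[0,0,0,0,0,0,-0.8]]]'
python3 -m jog '[[[0,0,0,0,0,0,-0.8],[0,0,0,0,0,0,-0.8]]]'
) | egrep "tool|orient|width"
python3 -c "
from h import *
st(); save('scene','sc13.png')"
```

```text
tool_pos: [0.4748, -0.2102, 0.1614]
orientation: [3.133, -0.001, 0.918]
grip_width: 0.214
tool_pos: [0.4749, -0.0122, 0.1562]
orientation: [-3.14, 0.001, 0.919]
grip_width: 0.212
tool_pos: [0.4795, 0.1811, 0.156]
orientation: [-3.14, 0.002, 0.92]
grip_width: 0.216
tool_pos: [0.4841, 0.3741, 0.1556]
orientation: [-3.141, 0.003, 0.92]
grip_width: 0.212
tool_pos: [0.4848, 0.3923, 0.1552]
orientation: [-3.139, 0.003, 1.389]
grip_width: 0.216
tool_pos: [0.485, 0.392, 0.1554]
orientation: [-3.139, 0.001, 1.968]
grip_width: 0.214
tool_pos: [0.485, 0.3921, 0.1555]
orientation: [-3.139, -0.001, 2.429]
grip_width: 0.214
tool_pos: [0.4854, 0.3924, 0.1564]
orientation: [-3.14, -0.0, 2.422]
grip_width: 0.21
23.85 [0.4854 0.3924 0.1564] [-3.14  -0.     2.422] F [ 0.1  0.3 -2.5] w 0.21 g 99.1 q [ 0.66  0.47  1.66 -0.    1.01 -0.19]
```

```bash
(
python3 -m jog '[[[0,0.0018,0.034,0,0,0,-0.8],[0,0,0.034,0,0,0,-0.8],[0,0,0.034,0,0,0,-0.8],[0,0,0,0,0,0,-0.8],[0,0,0,0,0,0,-0.8]]]' 
python3 -m jog '[[[-0.01,0,0,0,0,0,-0.8],[-0.01,0,0,0,0,0,-0.8],[0,0,0,0,0,0,-0.8],[0,0,0,0,0,0,-0.8]]]'
python3 -m jog '[[[-0.005,0,0,0,0,0,-0.8],[-0.005,0,0,0,0,0,-0.8],[0,0,0,0,0,0,-0.8]]]'
) | egrep "tool|ft_|orient|width"
python3 mo.py
```

```text
tool_pos: [0.4857, 0.3931, 0.0538]
orientation: [-3.137, -0.001, 2.424]
ft_force: [-0.6, 0.8, -2.1]
grip_width: 0.215
tool_pos: [0.504, 0.381, 0.0573]
orientation: [3.138, 0.001, 2.423]
ft_force: [-0.6, -0.2, -2.5]
grip_width: 0.21
tool_pos: [0.5106, 0.3739, 0.0558]
orientation: [3.141, 0.0, 2.425]
ft_force: [-0.6, 0.1, -2.7]
grip_width: 0.212
24.9 [np.float64(0.013), np.float64(-0.005), np.float64(0.035)] [np.float64(-0.6), np.float64(0.1), np.float64(-2.7)] -0.102 2.425
```

```bash
(
python3 -m jog '[[[-0.005,-0.001,0,0,0,0,-0.8],[0,0,0,0,0,0,-0.8],[0,0,0,0,0,0,-0.8]]]' 
python3 -m jog '[[[-0.005,0,0,0,0,0,-0.8],[0,0,0,0,0,0,-0.8],[0,0,0,0,0,0,-0.8]]]' 
python3 -m jog '[[[-0.005,0,0,0,0,0,-0.8],[0,0,0,0,0,0,-0.8],[0,0,0,0,0,0,-0.8]]]' 
) | egrep "tool|ft_|orient|width"
python3 mo.py
```

```text
tool_pos: [0.5128, 0.3701, 0.0552]
orientation: [-3.141, -0.0, 2.425]
ft_force: [-0.1, -0.1, -2.6]
grip_width: 0.215
tool_pos: [0.5167, 0.367, 0.0553]
orientation: [-3.142, 0.0, 2.425]
ft_force: [-0.3, -0.7, -3.1]
grip_width: 0.216
tool_pos: [0.5205, 0.3636, 0.0553]
orientation: [3.142, 0.0, 2.425]
ft_force: [0.6, 0.5, -2.3]
grip_width: 0.213
25.65 [np.float64(-0.036), np.float64(-0.025), np.float64(0.035)] [np.float64(0.6), np.float64(0.5), np.float64(-2.3)] -0.025 2.425
```

```bash
(
python3 -m jog '[[[-0.006,0,0,0,0,0,-0.8],[0,0,0,0,0,0,-0.8],[0,0,0,0,0,0,-0.8]]]' 120
python3 -m jog '[[[-0.0001,0.0044,0,0,0,0.05,-0.8],[-0.0001,0.0044,0,0,0,0.05,-0.8],[-0.0001,0.0044,0,0,0,0.05,-0.8],[-0.0001,0.0044,0,0,0,0.05,-0.8],[0,0,0,0,0,0,-0.8]]]' 
) | egrep "tool|ft_|orient|width"
python3 mo.py
python3 -m jog '[[[-0.0001,0.0044,0,0,0,0.05,-0.8],[-0.0001,0.0044,0,0,0,0.05,-0.8],[-0.0001,0.0044,0,0,0,0.05,-0.8],[-0.0001,0.0044,0,0,0,0.05,-0.8],[0,0,0,0,0,0,-0.8]]]' | egrep "tool|ft_|orient|width"
python3 mo.py
```

```text
tool_pos: [0.5252, 0.3596, 0.0553]
orientation: [3.141, 0.0, 2.425]
ft_force: [-0.4, 0.6, -2.5]
grip_width: 0.203
tool_pos: [0.5373, 0.3721, 0.0551]
orientation: [-3.14, -0.0, 2.224]
ft_force: [-2.4, -0.7, -1.7]
grip_width: 0.203
26.32 [np.float64(-0.093), np.float64(0.349), np.float64(0.2)] [np.float64(-2.4), np.float64(-0.7), np.float64(-1.7)] 0.882 2.224
tool_pos: [0.5519, 0.3812, 0.055]
orientation: [-3.14, -0.0, 2.025]
ft_force: [-2.8, 0.1, -2.8]
grip_width: 0.199
26.73 [np.float64(-0.018), np.float64(0.588), np.float64(0.221)] [np.float64(-2.8), np.float64(0.1), np.float64(-2.8)] 0.887 2.025
```

```bash

python3 -m jog '[[[-0.0001,0.0044,0,0,0,0.05,-0.8],[-0.0001,0.0044,0,0,0,0.05,-0.8],[-0.0001,0.0044,0,0,0,0.05,-0.8],[-0.0001,0.0044,0,0,0,0.05,-0.8],[0,0,0,0,0,0,-0.8]]]' | egrep "tool|ft_|orient|width"
python3 mo.py
python3 -m jog '[[[-0.0001,0.0044,0,0,0,0.05,-0.8],[-0.0001,0.0044,0,0,0,0.05,-0.8],[0,0,0,0,0,0,-0.8]]]' | egrep "tool|ft_|orient|width"
python3 mo.py
python3 -m jog '[[[-0.0001,0.0044,0,0,0,0.05,-0.8],[0,0,0,0,0,0,-0.8]]]' | egrep "tool|ft_|orient|width"
python3 mo.py
```

```text
tool_pos: [0.5684, 0.3873, 0.055]
orientation: [-3.14, -0.0, 1.826]
ft_force: [-4.5, -0.2, -2.5]
grip_width: 0.204
27.15 [np.float64(0.099), np.float64(0.636), np.float64(0.177)] [np.float64(-4.5), np.float64(-0.2), np.float64(-2.5)] 0.813 1.826
tool_pos: [0.577, 0.3891, 0.0551]
orientation: [-3.14, 0.0, 1.726]
ft_force: [-4.5, 0.9, -2.9]
grip_width: 0.203
27.4 [np.float64(0.204), np.float64(0.732), np.float64(0.142)] [np.float64(-4.5), np.float64(0.9), np.float64(-2.9)] 0.77 1.726
tool_pos: [0.5814, 0.3896, 0.0551]
orientation: [-3.141, 0.0, 1.677]
ft_force: [-4.3, 0.9, -2.4]
grip_width: 0.206
27.57 [np.float64(0.146), np.float64(0.81), np.float64(0.106)] [np.float64(-4.3), np.float64(0.9), np.float64(-2.4)] 0.634 1.677
```

```bash

for k in 1; do python3 -m jog '[[[-0.0001,0.0044,0,0,0,0.05,-0.8],[0,0,0,0,0,0,-0.8]]]' >/dev/null; python3 mo.py
python3 -m jog '[[[-0.0001,0.0044,0,0,0,0.05,-0.8],[0,0,0,0,0,0,-0.8]]]' >/dev/null; python3 mo.py
python3 -m jog '[[[-0.0001,0.0044,0,0,0,0.05,-0.8],[0,0,0,0,0,0,-0.8]]]' >/dev/null; python3 mo.py; done
```

```text
27.73 [np.float64(0.185), np.float64(0.89), np.float64(0.067)] [np.float64(-5.6), np.float64(0.3), np.float64(-2.1)] 0.602 1.627
27.9 [np.float64(0.22), np.float64(0.886), np.float64(0.108)] [np.float64(-4.9), np.float64(0.7), np.float64(-1.6)] 0.577 1.577
28.07 [np.float64(0.247), np.float64(0.954), np.float64(0.062)] [np.float64(-4.8), np.float64(1.9), np.float64(-2.7)] 0.553 1.527
```

```bash

for k in 1; do python3 -m jog '[[[-0.0001,0.0044,0,0,0,0.05,-0.8],[0,0,0,0,0,0,-0.8]]]' >/dev/null; python3 mo.py
python3 -m jog '[[[-0.0001,0.0044,0,0,0,0.05,-0.8],[0,0,0,0,0,0,-0.8]]]' >/dev/null; python3 mo.py; done
python3 - <<'E'
from h import *
st(); m=robot.camera_model("wrist")
for n,pp in (("scene",[.5905,.3027,.11]),("side",[.5905,.3027,.11])):
    im=save(n,n+"14.png"); g=cv2.cvtColor(im,cv2.COLOR_BGR2GRAY); q=proj(n,pp); print(n,q, "bolt end",proj(n,[.5905,.3027,.12]))
    x0,y0=int(q[0])-35,int(q[1])-22
    c=g[y0:y0+50,x0:x0+90]; print(x0,y0)
    ch=" .:-=+*#%@"
    for r in c[::2]: print("".join(ch[min(9,int(v)*10//200)] for v in r))
E
```

```text
28.23 [np.float64(0.342), np.float64(1.113), np.float64(0.26)] [np.float64(-6.1), np.float64(2.3), np.float64(-1.1)] 0.741 1.477
28.4 [np.float64(0.605), np.float64(1.271), np.float64(0.432)] [np.float64(-7.8), np.float64(3.9), np.float64(-2.2)] 0.884 1.427
28.4 [0.6027 0.3896 0.055 ] [-3.139  0.     1.427] F [-7.8  3.9 -2.2] w 0.206 g 120.4 q [0.56 0.72 1.48 0.   0.95 0.7 ]
scene [293.94803655 133.87186618] bolt end [293.77310918 131.23130763]
258 111
========-:...:=++:...:.:*#-...........*#################################################=-
=====+++++=:...:::.....-+**-....:....*##########################################*#######=-
+++++=+++=++-:.........-=*-.....+*######################################################=-
+++++**##*====-:......:-*#*-.:::*###################################################+***=-
*######**#***=:----:.:--=*#-.:::*#############################################+**++*+**+--
#****#*##########*-:.:-:-==:.:-:*########################################+*************+--
*##################-.:--::-:::-:+###################*##############+**+****************+--
######
[... 3284 characters left out ...]
..:--==========--=====--------------======+**##################
::.........................::-============-----------------------=====+*##################
--:......................::----------------===------------------======+*##################
--:.......:::.........:::-----------=============----------------=====+*##################
==::.....::---::.....::----==============---====-----------------=====+*##################
==-......:-==-::.....:-----=======------:---==--=--------------=-=-==+*###################
==-:.....::==--:.....:----==--=---::::::::---------------------=====+*####################
==-:...:::-===-:.....:--====------::::::::--=------=-=--------=====**#####################
```

```bash
(
python3 -m jog '[[[0,-0.007,0,0,0,-0.08,-0.8],[0,0,0,0,0,0,-0.8],[0,0,0,0,0,0,-0.8]]]'
python3 -m jog '[[[0.01,0,0,0,0,0,-0.8],[0.01,0,0,0,0,0,-0.8],[0.01,0,0,0,0,0,-0.8]]]' ) | egrep "tool|ft_|orient|width"; python3 mo.py
```

```text
tool_pos: [0.5967, 0.3905, 0.0554]
orientation: [3.142, -0.0, 1.507]
ft_force: [-3.7, 1.8, -2.4]
grip_width: 0.2
tool_pos: [0.6004, 0.4211, 0.0558]
orientation: [3.139, -0.001, 1.505]
ft_force: [0.6, 0.1, -3.2]
grip_width: 0.201
29.0 [np.float64(0.055), np.float64(-0.015), np.float64(-0.017)] [np.float64(0.6), np.float64(0.1), np.float64(-3.2)] -0.172 1.505
```

```bash
(
python3 -m jog '[[[0.015,0,0,0,0,0,-0.8],[0.015,0,0,0,0,0,-0.8],[0,0,-0.035,0,0,0,-0.8],[0,0,-0.035,0,0,0,-0.8],[0,0,-0.035,0,0,0,-0.8]]]'
python3 -m jog '[[[0,0,0,0,0,0.117,-0.8],[0,0,0,0,0,0.117,-0.8],[0,0,0,0,0,0.117,-0.8],[0,0,0,0,0,0.117,-0.8],[0,0,0,0,0,0.117,-0.8]]]'
python3 -m jog '[[[-0.0344,0.0172,0,0,0,0,-0.8],[-0.0344,0.0172,0,0,0,0,-0.8],[-0.0344,0.0172,0,0,0,0,-0.8],[-0.0344,0.0172,0,0,0,0,-0.8],[-0.0344,0.0172,0,0,0,0,-0.8]]]'
python3 -m jog '[[[-0.0344,0.0172,0,0,0,0,-0.8],[-0.0344,0.0172,0,0,0,0,-0.8],[-0.0344,0.0172,0,0,0,0,-0.8],[-0.0344,0.0172,0,0,0,0,-0.8],[-0.0344,0.0172,0,0,0,0,-0.8]]]'
python3 -m jog '[[[-0.0344,0.0172,0,0,0,0,-0.8],[-0.0344,0.0172,0,0,0,0,-0.8],[-0.0344,0.0172,0,0,0,0,-0.8],[-0.0344,0.0172,0,0,0,0,-0.8],[-0.0344,0.0172,0,0,0,0,-0.8]]]'
python3 -m jog '[[[-0.0344,0.0172,0,0,0,0,-0.8],[-0.0344,0.0172,0,0,0,0,-0.8],[-0.0344,0.0172,0,0,0,0,-0.8],[0,0,0,0,0,0,-0.8],[0,0,0,0,0,0,-0.8]]]'
) | egrep "tool|orient|ft_"
```

```text
tool_pos: [0.6013, 0.4513, 0.1609]
orientation: [3.141, 0.0, 1.506]
ft_force: [0.5, 1.1, -2.0]
tool_pos: [0.6019, 0.4512, 0.1609]
orientation: [3.141, -0.002, 0.915]
ft_force: [-0.3, -0.4, -2.2]
tool_pos: [0.5659, 0.2605, 0.161]
orientation: [3.14, -0.002, 0.921]
ft_force: [0.9, 0.3, -2.7]
tool_pos: [0.5306, 0.071, 0.1612]
orientation: [3.139, -0.002, 0.921]
ft_force: [1.8, -0.3, -2.0]
tool_pos: [0.4949, -0.1187, 0.1613]
orientation: [3.138, -0.001, 0.921]
ft_force: [0.7, 0.6, -2.0]
tool_pos: [0.4733, -0.2327, 0.1611]
orientation: [3.139, -0.0, 0.917]
ft_force: [-0.0, 1.2, -2.5]
```

```bash
(
python3 -m jog '[[[0,0,0.04,0,0,0,-0.8],[0,0,0.04,0,0,0,-0.8],[0,0,0.04,0,0,0,-0.8],[0,0,0.03,0,0,0,-0.8],[0,0,0.02,0,0,0,-0.8]]]'
python3 -m jog '[[[0,0,0.01,0,0,0,-0.8],[0,0,0,0,0,0,-0.8],[0,0,0,0,0,0,-0.8]]]'
python3 -m jog '[[[0,0,0.005,0,0,0,-0.8],[0,0,0,0,0,0,-0.8],[0,0,0,0,0,0,-0.8]]]'
python3 -m jog '[[[0,0,0.003,0,0,0,-0.8],[0,0,0,0,0,0,-0.8],[0,0,0,0,0,0,-0.8]]]'
python3 -m jog '[[[0,0,0.002,0,0,0,-0.8],[0,0,0,0,0,0,-0.8],[0,0,0,0,0,0,-0.8]]]'
) | egrep "tool|ft_"
```

```text
tool_pos: [0.472, -0.2284, -0.0124]
ft_force: [0.1, -0.6, -1.6]
tool_pos: [0.4733, -0.2297, -0.0192]
ft_force: [0.1, -0.2, -2.2]
tool_pos: [0.4731, -0.2303, -0.0236]
ft_force: [1.0, 0.2, -2.3]
tool_pos: [0.4723, -0.2301, -0.0275]
ft_force: [0.6, -0.1, -3.1]
tool_pos: [0.4722, -0.23, -0.0298]
ft_force: [-0.4, 0.5, -1.8]
```

```bash
(
python3 -m jog '[[[0,0,0.002,0,0,0,-0.8],[0,0,0,0,0,0,-0.8],[0,0,0,0,0,0,-0.8]]]'
python3 -m jog '[[[0,0,0.001,0,0,0,-0.8],[0,0,0,0,0,0,-0.8],[0,0,0,0,0,0,-0.8]]]'
) | egrep "tool|ft_"
```

```text
tool_pos: [0.4722, -0.23, -0.0318]
ft_force: [-0.4, -0.0, -2.2]
tool_pos: [0.4723, -0.23, -0.032]
ft_force: [-2.3, 1.2, 6.6]
```

Touchdown (Fz up to +6.6 N). Release and lift away.

```bash
(
python3 -m jog '[[[0,0,0,0,0,0,-0.5],[0,0,0,0,0,0,-0.3],[0,0,0,0,0,0,0],[0,0,0,0,0,0,0.2],[0,0,0,0,0,0,0.2]]]' 20
python3 -m jog '[[[0,0,-0.01,0,0,0,0.2],[0,0,-0.03,0,0,0,0.2],[0,0,-0.04,0,0,0,0.2],[0,0,-0.04,0,0,0,0.2],[0,0,-0.04,0,0,0,0.2]]]'
python3 -m jog '[[[0,0,0,0,0,0,0.2],[0,0,0,0,0,0,0.2],[0,0,0,0,0,0,0.2],[0,0,0,0,0,0,0.2]]]'
) | egrep "tool|ft_|width"
python3 - <<'E'
from h import *
st(); m=robot.camera_model("wrist"); im=save("wrist","w15.png"); T=robot.state()
r=R.from_euler("xyz",T["orientation"]).as_matrix()
g=cv2.cvtColor(im,cv2.COLOR_BGR2GRAY).astype(np.float32); P=np.array(T["tool_pos"]); ch=" .:-=+*#%@"
for a in np.arange(-.06,.12,.006)[::-1]:
    l=""
    for b in np.arange(-.06,.06,.003):
        q=P+r@np.array([a,b,0]); q[2]=.009; u=proj("wrist",q,m); i,j=int(round(u[1])),int(round(u[0]))
        l+=ch[min(9,int(g[i,j])*10//220)] if 0<=i<400 and 0<=j<640 else "?"
    print("%5d"%round(a*1000),l)
# pot view vs before (scene): bolt end area and bystanders
a=cv2.imread("pics/scene0.png",0); b=cv2.cvtColor(save("scene","sc15.png"),cv2.COLOR_BGR2GRAY)
for n,(x,y) in dict(box=(284,199),loupe=(302,227),vial=(245,167),chuck=(367,230)).items():
    d=cv2.absdiff(a[y-14:y+14,x-14:x+14],b[y-14:y+14,x-14:x+14]); print(n,d.mean())
q=proj("scene",[.5905,.3027,.12]);print(q)
c=b[int(q[1])-16:int(q[1])+34:2,int(q[0])-30:int(q[0])+50]
for l in c: print("".join(ch[min(9,int(v)*10//200)] for v in l))
E
```

```text
tool_pos: [0.4724, -0.2301, -0.0327]
ft_force: [-0.9, -0.5, 0.6]
grip_width: 0.594
tool_pos: [0.4717, -0.2297, 0.1295]
ft_force: [1.6, -1.0, -0.9]
grip_width: 0.603
tool_pos: [0.4713, -0.2295, 0.1264]
ft_force: [0.5, -0.3, -0.5]
grip_width: 0.602
34.58 [ 0.4713 -0.2295  0.1264] [-3.139  0.     0.92 ] F [ 0.5 -0.3 -0.5] w 0.602 g 0.0 q [-0.48  0.38  1.9  -0.    0.87  0.17]
  114 ****************************************
  108 ****************************************
  102 ****************************************
   96 **************+#***********##***********
   90 **************##*********+%###**********
   84 ************+*###*********%###=*********
   78 ************+**##*********#####*********
   72 ************=***#*********####+*********
   66 *************=**#*+****+**##************
   60 *********************#**#*##+***********
   54 ************************#*+*************
   48 *****************+*******+**************
   42 *****************+*******+***#**********
   36 *****************+*+---+*+*****+********
   30 *****************-*+---+********+*******
   24 **************
[... 2133 characters left out ...]
-----=+++++++++=++++=--------------++=---==+++++++++
************************+*+++-:--=+++++++++==++++=------------=++=----=+++++++++
**************************+=---:::=+++++++++===+++++++=-+++++++++++===++++++++++
*************************+---------=+++++++++++====+++++++=-----=+=++++++++++++-
**************************+-:::------++++++++++++++++++++*=:::::=++++++++++++--:
****************************+++++=-----=+++++++++++++++++=::::::-=+=++++++=---:-
***************************+====+**=------==+++++++++++=++=::::-=++=++=----:::--
**************************=-------------:------=====+++---==++===-------::----=-
************************==------------------::--------=-------------::-----::-++
```

```bash
python3 -c "
from rig import robot
print(robot.job_done())"
```

```text
the job is handed in; nothing more can be done
None
```

I handed the job in at about 35 s. The bolt was pushed upright to its stop. The nut was run down until its torque rose, then tightened with the big end until it hit what felt like the solid stop. The wrench is back flat on the bench, clear of the pot. `job_done()` returned no verdict. The joint values come from force and image readings. In before-and-after images the box and vial did not change. The loupe and chuck areas did, which I put down to the arm's shadow.

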